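# Run a batch through the bench dispenser

## Robot

A 7-joint arm with a two-finger parallel gripper is mounted at the origin on the work surface. World frame = base frame: x ahead of the robot, y to its left, z up, the work surface at z = 0. Lengths are in m, angles in rad, forces in N, time in s.
With the tool pointing down it reaches from about 0.4 to 0.9 m from the base axis. Payload 5.5 kg.
Tool frame: the origin (TCP) lies on the centre line of the jaws, within the pads' length; the fingertips stand 14 mm ahead of it and the grasp point (between the pads) lies 5 mm behind it; y points along the fingers, z is the direction in which the jaws open and shut, and the axes are right-handed (so a half turn about y gives the same grasp; the last joint's range is limited). The gripper opens to 85 mm and grips with 20 to 120 N. Pads are 22 mm wide; open, the fingers measure 114 mm over their backs; the gripper's body (76 mm by 85 mm) begins 54 mm behind the grasp point. The pads swing forward as they close: fully open they stand 13 mm farther back than shut.
Start: joints at [1.508, 0.501, -0.427, 1.55, 0.221, 1.138, -0.21], TCP at [0.208, -0.616, 0.245] pointing down, gripper open.
Joint ranges: [-2.88, 2.88], [-0.31, 2.03], [-1.54, 1.56], [0.2, 2.42], [-1.41, 4.55], [0.19, 2.02], [-2.57, 2.57]. Speed limits (rad/s): [2.57, 2.57, 3.14, 3.14, 3.14, 3.14, 3.14].

## Interface

Orientations are given as [roll, pitch, yaw] about the fixed x, y, z axes, in that order (R = Rz(yaw) Ry(pitch) Rx(roll)).
In Python, from bench import * gives the robot as it stands.
- The arm moves only by the tool apply_moves, never from a script. Its argument "motion" is a list of rows, each an object of numbers: "dx", "dy", "dz": the shift along the tool's x, y, z in cm; "wx", "wy", "wz": the turn, a rotation vector about the tool's x, y, z in rad; "claw": the finger opening in cm, from 0 to 8.54. A call has 1 to 20 rows; each row is the pose to reach, as a shift and turn from the pose measured when the call began, along the tool's axes at that moment; what a row does not reach only later rows make up. A row lasts 1/8 s, in which the tool goes at most 62.5 mm and 10.7 degrees, less where a joint would pass 70% of its speed; a pose out of reach is approached as far as the arm can. A call with a gripper value outside its range is refused whole. The fingers move at their own pace and stop on an object; "force" is the grip in N (left out, the last holds). Time passes only in rows, so rows that repeat a pose let the fingers close. It gives the time, the measured TCP pose, the force and the opening at its end, in the units of the state.
- read_state(): the state, without advancing time (a new reading comes with each control period).
- grab_frame(name): name is "side" or "top" or "wrist"; returns a dict with "pixels" (400x640x3 uint8, red, green, blue), "z_map" (400x640 float32, m along the optical axis (not along the pixel's ray), 0 where there is no reading), "fov_y" (degrees; the focal length in pixels is half the picture's height over the tangent of half this angle, whatever the lens; pixels are square), "cx", "cy" (the principal point, pixels), "rvec" (rotation vector, rad) and "tvec" (3), from world to camera coordinates, as OpenCV has them. Camera axes: x right, y down, z forward; pixel columns grow to the right and rows downward; lengths in m; the calibration is good to about 2 mm. The wrist camera is an equidistant fisheye: a pixel r from the principal point sees the ray r / f radians off the axis. A picture is of the moment at which its call begins.
- hand_in(): hands the job in, once; it reports no verdict.
Trained networks look in the newest picture that a camera, given by its name, has taken for a name from the list of things; names that differ only in an ending like _2 or _b are one class to them, and where a whole thing is asked for, a point or a joint stands for the part that bears it (a point fixed in the world has none). Each returns a list of dicts, best first, with "score" (0 to 1); they miss things now and then, are a little off and sometimes report something else, mostly with a low value. They report only what shows in the picture. A call takes as long as a camera call. They do not tell look-alikes from the thing itself.
- recognise(camera, target): "rect" ([centre column, centre row, width, height] in pixels, round what is visible of it).
- masks_of(camera, target): "mask" (400x640 bool, what is visible of it) and "rect" ([centre column, centre row, width, height] in pixels, round what is visible of it).
The state is a dict: "time_s": time; "qpos": joint angles; "joint_vel": joint speeds; "joint_efforts": joint torques, N m; "tool_pos": TCP position; "ee_rot": TCP orientation; "wrist_force": force on the tool from outside, world axes, zero at the start; "moment": the same for the moment, N m; "gripper_width": finger opening in m.
Only numpy, scipy, OpenCV 4.12 (cv2) and the standard library are available. Lean on these libraries where they do the work, as an engineer would, in place of code of your own. Each camera call takes 0.05 s, during which the arm holds its last target.

## Task

First pull the dispenser's empty carriage all the way out to its loading stop, then take every housing from the black mat and set one flat in each outlined place on the carriage, lined up with the outline either way round, any housing in any place. Slide the loaded carriage slowly to the work stop under the dispensing head, leave it there for three seconds with the housings still in their outlines, slowly bring it fully back to the loading stop, and move every housing flat and upright onto the floor of the grey tray. The housings are thin plastic, so grip them lightly, and leave the other things on the bench where they are.

Things in the scene. Friction and masses are not known exactly. Their poses are not given: they have to be found in the camera images.
- carriage (a joint): position of the carriage on its slide (m): 0 = fully out at the loading stop (the dispenser's -y end, away from the column), 0.18 = at the work stop under the head; both are hard stops. It moves along the dispenser's own y axis with about 2.5 N of friction and stays where it is left. Starts between the stops. Move it slowly, under 0.3 m/s.
- carriage_handle (a point): top centre of the carriage's black upright handle: a post 30 mm across the slide (x) by 20 mm along it (y), 65 mm tall, on a tongue at the carriage's loading end, its top 119 mm above the bench. Grip it from above by the two faces that look along the slide, or push it. Moves with the carriage; axes as the dispenser's.
- dispenser: white bench dispenser, fixed; its y axis is the slide direction, loading stop to work stop. Origin: on its underside. Base 140 mm wide, 36 mm high, y -0.32 to 0.37 m. Column at y 0.33, 0.436 m high; head and arm (75 mm wide) reach from it to y 0.16 between 0.315 and 0.435 m above the bench; a syringe hangs from the head at x 0, y 0.20 down to 0.15 m. Keep clear of them.
- place0 (a point): centre of the outlined place nearest the handle, 105 mm from it along y, on the carriage's aluminium plate: top 54 mm above the bench, 150 (x) x 270 mm (y), rim 10 mm high, 5 mm thick. Outline 95 x 65 mm, long side along x (across the slide); places are 85 mm apart along y. Moves with the carriage; axes as the dispenser's.
- place1 (a point): centre of the outlined place in the middle, on the carriage's aluminium plate: top 54 mm above the bench, 150 (x) x 270 mm (y), rim 10 mm high, 5 mm thick. Outline 95 x 65 mm, long side along x (across the slide); places are 85 mm apart along y. Moves with the carriage; axes as the dispenser's.
- place2 (a point): centre of the outlined place nearest the work end, on the carriage's aluminium plate: top 54 mm above the bench, 150 (x) x 270 mm (y), rim 10 mm high, 5 mm thick. Outline 95 x 65 mm, long side along x (across the slide); places are 85 mm apart along y. Moves with the carriage; axes as the dispenser's.
- housing0: white housing: flange 90 x 60 x 6 mm, with a central box 66 x 30 mm up to 40 mm above the underside. Origin: centre of underside; x along the 90 mm, z up. 0.1 to 0.2 kg. Grip from above on the box's long sides, 30 mm apart, with a grip of 20 to 35 N; a grip over 45 N (90 N on both sides summed) cracks it. Starts flat on the mat, turned up to 0.35 rad. All alike; 2 or 3 present.
- housing1: white housing: flange 90 x 60 x 6 mm, with a central box 66 x 30 mm up to 40 mm above the underside. Origin: centre of underside; x along the 90 mm, z up. 0.1 to 0.2 kg. Grip from above on the box's long sides, 30 mm apart, with a grip of 20 to 35 N; a grip over 45 N (90 N on both sides summed) cracks it. Starts flat on the mat, turned up to 0.35 rad. All alike; 2 or 3 present.
- housing2: white housing: flange 90 x 60 x 6 mm, with a central box 66 x 30 mm up to 40 mm above the underside. Origin: centre of underside; x along the 90 mm, z up. 0.1 to 0.2 kg. Grip from above on the box's long sides, 30 mm apart, with a grip of 20 to 35 N; a grip over 45 N (90 N on both sides summed) cracks it. Starts flat on the mat, turned up to 0.35 rad. All alike; 2 or 3 present.
- mat: thin black rubber mat 150 (x) x 320 (y) x 3 mm, fixed; left or right of the bench's middle. Origin: centre of its underside. The housings start in a row on it, about 100 mm apart along y, underside 3 mm above the bench.
- tray: open grey plastic tray 150 (x) x 320 (y) mm outside, fixed, walls 5 mm thick and 24 mm high, floor 5 mm thick; on the other side of the bench's middle from the mat. Origin: centre of its underside. It has room for three housings side by side along y, long sides along x.
- jar: small jar, 38 mm across, 60 mm high, between mat and tray; bystander, leave it. Origin: centre of its underside.
- tape: red ring of tape, 100 mm across, 48 mm high, on the robot's left; bystander. Origin: centre of its underside.
- screwdriver: yellow-handled screwdriver lying along x on the bench at the robot's right, beyond mat or tray; bystander.
Not all that is in view belongs to the job. Leave any pink or red look-alike of the housing1 alone.

How it is judged:
By the outcome, as a careful person would: the job done as asked, in the order asked, and still so for the second after the job is handed in, with the robot touching nothing.
Of housing0, housing1, housing2 only 2 to 3 are there at a start; the rules pass over those that are not, and their reading is None.
At some moment in a run one of housing0, housing1, housing2 may be knocked a few centimetres aside while the robot is not near it.
It also fails if it takes over 210 s, if anything falls off the work surface, if the arm or the gripper's body presses on something with over 40 N, if the wrist force passes 120 N, or if a joint passes its speed limit or range.

## Working session

There is one attempt and no reset: what is moved stays moved. The work goes in short steps, Python scripts to look and compute and a tool call to move; the robot and the scene stay as the last step left them, time stands still between calls to the robot, and variables do not carry over. Pictures are saved under pics/ and viewed, and the job is handed in when it is done.

Besides the shell and the picture viewer there is one more tool, called after "Request:" as name([rows], argument=value, ...), one row to a line, values as JSON. apply_moves: Moves the arm, as the interface text tells. Its arguments: {"type":"object","properties":{"motion":{"type":"array"},"force":{"type":"number"}},"required":["motion"]}

```bash
ls; mkdir -p pics; python3 - <<'E'
from bench import *
import cv2
s=read_state()
for k,v in s.items(): print(k,v)
for n in ["top","side","wrist"]:
    f=grab_frame(n)
    cv2.imwrite(f"pics/{n}0.png",f["pixels"][:,:,::-1])
    print(n,f["fov_y"],f["cx"],f["cy"],f["rvec"],f["tvec"])
E
```

```text
pics
time_s 0.0
qpos [ 1.50816745  0.50188941 -0.42679175  1.55148959  0.22079112  1.1382754
 -0.21030123]
joint_vel [ 0.00269806 -0.00020854  0.00147143  0.00021313  0.00206503  0.00109225
  0.00044347]
joint_efforts [ 4.07444968e-04 -5.69518948e+01 -5.81589907e+00 -2.80944210e+01
  1.06823750e-02  1.18616101e-02 -3.61342495e-05]
tool_pos [ 0.20780557 -0.61516425  0.24421683]
ee_rot [-1.57279971e+00  8.57056809e-05 -2.81570561e+00]
wrist_force [ 0.82495418 -0.91795125 -0.47664827]
moment [ 0.0387962  -0.0654362   0.01432922]
gripper_width 0.08578172160599307
top 43.79614971733339 332.4208464366447 194.75427161830316 [ 2.14228029 -2.07323499  0.21748979] [-0.01542016  0.46561473  1.30414083]
side 49.33450699083198 316.55530995094017 201.07959080875 [ 0.40810841 -2.67946757  1.26766714] [0.43086904 0.14553661 1.18917123]
wrist 65.70646984690485 327.21630786959605 198.71987532063906 [-2.3385294   1.67957731  0.26591826] [-0.64883862 -0.03880673  0.38017771]
```

View pics/top0.png

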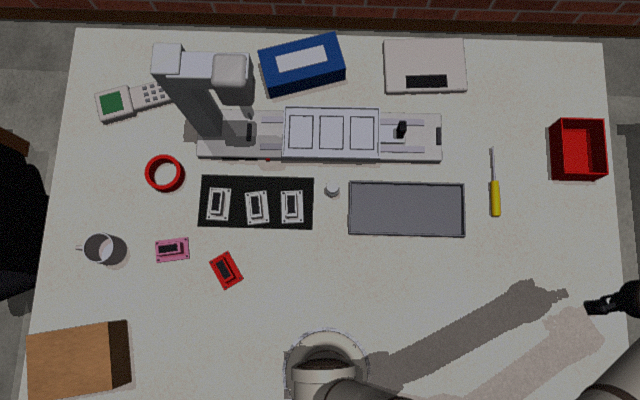

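View pics/side0.png

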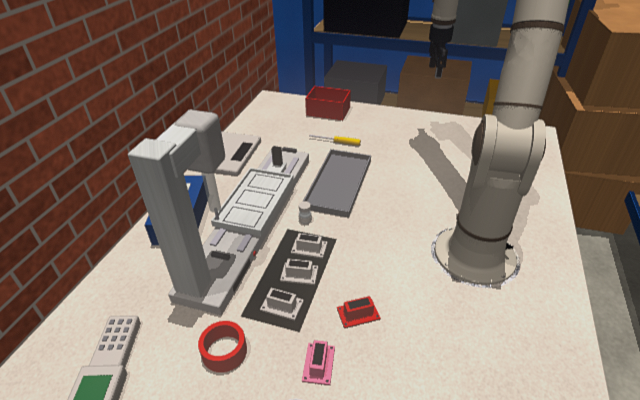

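View pics/wrist0.png

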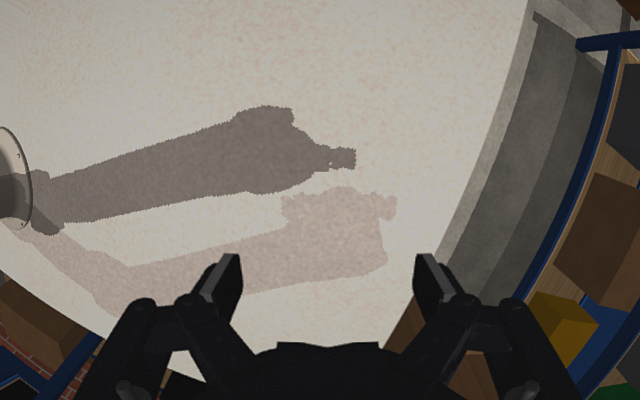

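Top view: the housings are at (218,204), (257,208) and (291,207) on the mat. Possible mix-ups are the pink look-alike (172,249) and the red one (226,269), both off the mat. The handle is at (401,130), the tray around (407,208), the jar at (333,190) and the head/column on the left (+y).

```bash
cat > h.py <<'E'
from bench import *
import numpy as np, cv2
from scipy.spatial.transform import Rotation as R
def cloud(f):
    H,W=f["z_map"].shape
    fl=H/2/np.tan(np.radians(f["fov_y"]/2))
    v,u=np.mgrid[0:H,0:W].astype(float)
    x=(u-f["cx"])/fl; y=(v-f["cy"])/fl
    return x,y,fl
def world(f,fish=False):
    x,y,fl=cloud(f); z=f["z_map"].astype(float)
    if fish:
        r=np.hypot(x,y); s=np.where(r>1e-9,np.tan(np.minimum(r,1.5))/np.maximum(r,1e-9),1); x=x*s;y=y*s
    P=np.stack([x*z,y*z,z],-1)
    Rm,_=cv2.Rodrigues(np.array(f["rvec"],float))
    Pw=(P-np.array(f["tvec"]))@Rm
    Pw[z<=0]=np.nan
    return Pw
def rect(pts):
    (c,wh,a)=cv2.minAreaRect((pts*1000).astype(np.float32))
    w,h=wh
    if w<h: w,h=h,w; a+=90
    a=(a+90)%180-90
    return np.round(np.array(c)/1000,4),round(w),round(h),round(np.radians(a),3)
def pose():
    s=read_state(); return np.array(s["tool_pos"]),R.from_euler('xyz',s["ee_rot"]),s
E
python3 - <<'E'
from h import *
f=grab_frame("top"); P=world(f)
cv2.imwrite("pics/crop1.png",cv2.resize(f["pixels"][160:300,150:330,::-1],None,fx=4,fy=4))
for t in ["housing0","carriage","dispenser","mat","tray","jar","carriage_handle"]:
    for m in masks_of("top",t):
        p=P[m["mask"]]; p=p[~np.isnan(p[:,0])]
        zz=np.percentile(p[:,2],[2,50,98]).round(3)
        print(t,round(m["score"],2),np.round(m["rect"]),m["mask"].sum(),zz,rect(p[:,:2]))
        if t=="housing0":
            q=p[p[:,2]>zz[2]-.008]; print("   box",len(q),rect(q[:,:2]),q.mean(0).round(4),np.median(q[:,2]))
E
```

```text
housing0 0.81 [171. 250.  34.  22.] 691 [0.002 0.012 0.045] (array([0.3089, 0.4365]), 91, 60, np.float64(-1.373))
   box 257 (array([0.3078, 0.4353]), 66, 31, np.float64(-1.404)) [0.3077 0.4357 0.0413] 0.04122249200659939
housing0 0.79 [290. 208.  24.  33.] 676 [0.004 0.013 0.049] (array([0.4383, 0.1122]), 90, 62, np.float64(0.061))
   box 218 (array([0.4388, 0.1118]), 66, 30, np.float64(0.104)) [0.4382 0.1118 0.0447] 0.044369378095932645
housing0 0.75 [219. 204.  24.  32.] 673 [0.004 0.015 0.048] (array([0.4391, 0.3179]), 92, 60, np.float64(-0.002))
   box 247 (array([0.4396, 0.3173]), 65, 31, np.float64(-0.032)) [0.4392 0.3168 0.0443] 0.04433064294650499
housing0 0.68 [258. 209.  27.  31.] 699 [0.003 0.013 0.048] (array([0.4337, 0.2103]), 93, 62, np.float64(0.139))
   box 236 (array([0.4325, 0.2096]), 66, 29, np.float64(0.167)) [0.4321 0.2096 0.0442] 0.044070813464689426
housing0 0.66 [226. 271.  27.  42.] 765 [-0.     0.009  0.046] (array([0.2564, 0.2845]), 90, 65, np.float64(0.592))
   box 247 (array([0.2571, 0.2836]), 66, 30, np.float64(0.585)) [0.2569 0.283  0.0416] 0.041531772
[... 462 characters left out ...]
.float64(1.559))
mat 0.57 [290. 205.  23.  30.] 658 [0.005 0.013 0.049] (array([0.439 , 0.1116]), 91, 59, np.float64(0.09))
mat 0.21 [346. 133. 130.  58.] 5774 [0.046 0.055 0.088] (array([ 0.6591, -0.0204]), 347, 183, np.float64(-1.559))
mat 0.16 [497. 183.  15.  68.] 414 [0.002 0.021 0.03 ] (array([ 0.526 , -0.4556]), 195, 31, np.float64(-0.072))
tray 0.84 [409. 206. 122.  55.] 6387 [-0.001  0.006  0.026] (array([ 0.4449, -0.2106]), 329, 161, np.float64(-1.564))
jar 0.53 [334. 186.  15.  20.] 197 [0.005 0.058 0.064] (array([0.4905, 0.0055]), 47, 36, np.float64(0.855))
carriage_handle 0.6 [346. 133. 126.  57.] 5631 [0.048 0.055 0.087] (array([ 0.6443, -0.0235]), 335, 153, np.float64(-1.558))
```

View pics/crop1.png

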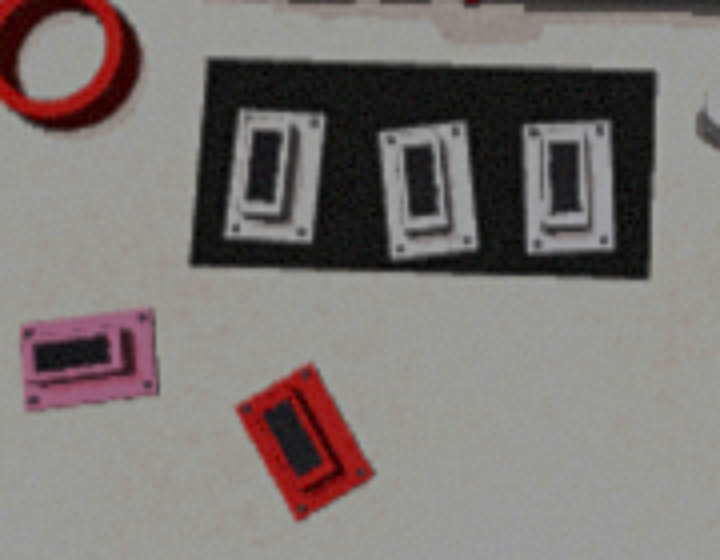

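```bash
python3 - <<'E'
from h import *
f=grab_frame("top"); P=world(f); z=P[...,2]
cv2.imwrite("pics/crop2.png",cv2.resize(f["pixels"][90:180,190:460,::-1],None,fx=2.9,fy=2.9))
x,y=P[...,0],P[...,1]
reg=(x>.5)&(x<.8)&(y<.2)&(y>-.5)
hp=P[reg&(z>.08)&(z<.13)]; print("handle",len(hp),rect(hp[hp[:,2]>.112][:,:2]),np.median(hp[hp[:,2]>.112],axis=0))
g=P[reg&(z>.045)&(z<.075)&(y>-.15)]; print("plate",rect(g[:,:2]),np.percentile(g[:,2],[5,50,95]))
# plate edges per y-column
ys=np.arange(-.13,.09,.01); E=[]
for a in ys:
    q=g[(abs(g[:,1]-a)<.005)]; E.append((a,np.percentile(q[:,0],1),np.percentile(q[:,0],99)))
E=np.array(E); print(E.round(4)[::3]); print(np.polyfit(E[:,0],E[:,1],1),np.polyfit(E[:,0],E[:,2],1))
b=P[(x>.5)&(x<.8)&(z>.028)&(z<.042)&(y>-.45)&(y<.5)]; print("base",rect(b[:,:2]))
ys=np.arange(-.33,.3,.02);E=[]
for a in ys:
    q=b[abs(b[:,1]-a)<.01]
    if len(q)>10:E.append((a,q[:,0].min(),q[:,0].max()))
E=np.array(E); print(E.round(4))
E

```

```text
handle 342 (array([ 0.6455, -0.1803]), 29, 20, np.float64(-0.006)) [ 0.64408032 -0.18066077  0.11905221]
plate (array([0.6512, 0.0377]), 374, 253, np.float64(1.153)) [0.04920465 0.05477113 0.06503443]
[[-0.13    0.596   0.6854]
 [-0.1     0.5703  0.7188]
 [-0.07    0.5702  0.7181]
 [-0.04    0.5691  0.7184]
 [-0.01    0.5649  0.7155]
 [ 0.02    0.5685  0.7169]
 [ 0.05    0.5677  0.7178]
 [ 0.08    0.5672  0.7963]]
[-0.09091823  0.56156729] [0.28900788 0.73446654]
base (array([0.653 , 0.0265]), 949, 294, np.float64(-1.559))
[[-0.31    0.5873  0.6703]
 [-0.29    0.5772  0.7923]
 [-0.27    0.5126  0.7889]
 [-0.25    0.5762  0.7912]
 [-0.23    0.5757  0.7965]
 [-0.21    0.5761  0.7994]
 [-0.19    0.5124  0.7864]
 [-0.17    0.574   0.7122]
 [-0.15    0.575   0.7816]
 [-0.13    0.5134  0.7155]
 [ 0.07    0.7931  0.7994]
 [ 0.09    0.5689  0.7951]
 [ 0.11    0.5683  0.787 ]
 [ 0.13    0.5679  0.7818]
 [ 0.15    0.5705  0.7778]
 [ 0.17    0.5701  0.7708]
 [ 0.19    0.5698  0.7634]
 [ 0.21    0.5706  0.7105]
 [ 0.23    0.5706  0.7111]
 [ 0.25    0.5679  0.6861]
 [ 0.27    0.5692  0.7078]
 [ 0.29    0.5682  0.7091]]
```

View pics/crop2.png

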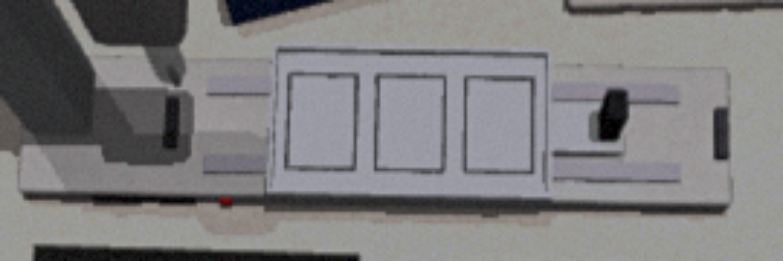

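```bash
cat >> h.py <<'E'
def go(x,y,z,yaw=np.pi+.014):
    p,r,s=pose()
    d=r.inv().apply(np.array([x,y,z])-p)*100
    t=R.from_euler('xyz',[-np.pi/2,0,yaw])
    w=(r.inv()*t).as_rotvec()
    print("d(cm)",d.round(2),"w",w.round(3),"| at",p.round(4),np.round(s["ee_rot"],3),"q",np.round(s["qpos"],2),"F",np.round(s["wrist_force"],1),"w",round(s["gripper_width"],4),"t",s["time_s"])
E
python3 -c "
from h import *
go(.645,-.181,.2)"
```

```text
d(cm) [-55.31   4.53 -27.21] w [-0.     0.312 -0.   ] | at [ 0.2081 -0.6158  0.2453] [-1.571  0.    -2.816] q [ 1.51  0.5  -0.43  1.55  0.22  1.14 -0.21] F [ 0.3  0.7 -0.1] w 0.0859 t 0.6
```

Request:
apply_moves([
  {"dx": -30, "dy": 0, "dz": -15, "wy": 0.15, "claw": 6},
  {"dx": -55.3, "dy": 0, "dz": -27.2, "wy": 0.312, "claw": 6},
  {"dx": -55.3, "dy": 0, "dz": -27.2, "wy": 0.312, "claw": 6},
  {"dx": -55.3, "dy": 0, "dz": -27.2, "wy": 0.312, "claw": 6},
  {"dx": -55.3, "dy": 0, "dz": -27.2, "wy": 0.312, "claw": 6},
  {"dx": -55.3, "dy": 0, "dz": -27.2, "wy": 0.312, "claw": 6},
  {"dx": -55.3, "dy": 0, "dz": -27.2, "wy": 0.312, "claw": 6},
  {"dx": -55.3, "dy": 0, "dz": -27.2, "wy": 0.312, "claw": 6},
  {"dx": -55.3, "dy": 0, "dz": -27.2, "wy": 0.312, "claw": 6},
  {"dx": -55.3, "dy": 2, "dz": -27.2, "wy": 0.312, "claw": 6},
  {"dx": -55.3, "dy": 4.5, "dz": -27.2, "wy": 0.312, "claw": 6},
  {"dx": -55.3, "dy": 4.5, "dz": -27.2, "wy": 0.312, "claw": 6},
  {"dx": -55.3, "dy": 4.5, "dz": -27.2, "wy": 0.312, "claw": 6},
  {"dx": -55.3, "dy": 4.5, "dz": -27.2, "wy": 0.312, "claw": 6},
])

```text
invalid input at $.motion[0]: expected keys dx, dy, dz, wx, wy, wz, claw
```

Request:
apply_moves([
  {"dx": -30, "dy": 0, "dz": -15, "wx": 0, "wy": 0.15, "wz": 0, "claw": 6},
  {"dx": -55.3, "dy": 0, "dz": -27.2, "wx": 0, "wy": 0.312, "wz": 0, "claw": 6},
  {"dx": -55.3, "dy": 0, "dz": -27.2, "wx": 0, "wy": 0.312, "wz": 0, "claw": 6},
  {"dx": -55.3, "dy": 0, "dz": -27.2, "wx": 0, "wy": 0.312, "wz": 0, "claw": 6},
  {"dx": -55.3, "dy": 0, "dz": -27.2, "wx": 0, "wy": 0.312, "wz": 0, "claw": 6},
  {"dx": -55.3, "dy": 0, "dz": -27.2, "wx": 0, "wy": 0.312, "wz": 0, "claw": 6},
  {"dx": -55.3, "dy": 0, "dz": -27.2, "wx": 0, "wy": 0.312, "wz": 0, "claw": 6},
  {"dx": -55.3, "dy": 0, "dz": -27.2, "wx": 0, "wy": 0.312, "wz": 0, "claw": 6},
  {"dx": -55.3, "dy": 0, "dz": -27.2, "wx": 0, "wy": 0.312, "wz": 0, "claw": 6},
  {"dx": -55.3, "dy": 2, "dz": -27.2, "wx": 0, "wy": 0.312, "wz": 0, "claw": 6},
  {"dx": -55.3, "dy": 4.5, "dz": -27.2, "wx": 0, "wy": 0.312, "wz": 0, "claw": 6},
  {"dx": -55.3, "dy": 4.5, "dz": -27.2, "wx": 0, "wy": 0.312, "wz": 0, "claw": 6},
  {"dx": -55.3, "dy": 4.5, "dz": -27.2, "wx": 0, "wy": 0.312, "wz": 0, "claw": 6},
])

```text
time_s: 2.22
tool_pos: [0.6449, -0.1824, 0.2011]
ee_rot: [-1.57, 0.001, -3.129]
wrist_force: [0.2, -0.1, 0.2]
gripper_width: 0.06
```

```bash
python3 - <<'E'
from h import *
f=grab_frame("top"); cv2.imwrite("pics/top1.png",f["pixels"][:,:,::-1])
f=grab_frame("wrist"); cv2.imwrite("pics/wrist1.png",f["pixels"][:,:,::-1])
P=world(f,True); x,y,z=P[...,0],P[...,1],P[...,2]
m=(abs(x-.645)<.04)&(abs(y+.18)<.04)&(z>.112)&(z<.125)
print(m.sum(), rect(P[m][:,:2]),np.median(P[m],axis=0))
go(.645,-.181,.097)
E
```

```text
1050 (array([ 0.6472, -0.1816]), 29, 20, np.float64(0.017)) [ 0.64813432 -0.18171805  0.11791621]
d(cm) [ 0.04 10.49 -0.17] w [-0.001 -0.002 -0.002] | at [ 0.6452 -0.1826  0.2019] [-1.57e+00  2.00e-03 -3.13e+00] q [ 0.59  0.59 -0.51  1.53  0.31  1.09 -1.55] F [ 0.7  0.2 -0. ] w 0.0602 t 2.325
```

Request:
apply_moves([
  {"dx": 0.0, "dy": 5, "dz": -0.1, "wx": 0, "wy": 0, "wz": 0, "claw": 6},
  {"dx": 0.0, "dy": 10.5, "dz": -0.1, "wx": 0, "wy": 0, "wz": 0, "claw": 6},
  {"dx": 0.0, "dy": 10.5, "dz": -0.1, "wx": 0, "wy": 0, "wz": 0, "claw": 6},
  {"dx": 0.0, "dy": 10.5, "dz": -0.1, "wx": 0, "wy": 0, "wz": 0, "claw": 1},
  {"dx": 0.0, "dy": 10.5, "dz": -0.1, "wx": 0, "wy": 0, "wz": 0, "claw": 1},
  {"dx": 0.0, "dy": 10.5, "dz": -0.1, "wx": 0, "wy": 0, "wz": 0, "claw": 1},
  {"dx": 0.0, "dy": 10.5, "dz": -0.1, "wx": 0, "wy": 0, "wz": 0, "claw": 1},
], force=40)

```text
time_s: 3.2
tool_pos: [0.6476, -0.1821, 0.1003]
ee_rot: [-1.568, 0.007, -3.13]
wrist_force: [-0.0, -1.3, 7.0]
gripper_width: 0.0198
```

```bash
python3 - <<'E'
from h import *
go(.645+.014*.06,-.241,.097)
f=grab_frame("wrist"); cv2.imwrite("pics/wrist2.png",f["pixels"][:,:,::-1])
E
```

```text
d(cm) [0.24 0.34 5.89] w [-0.003 -0.002 -0.007] | at [ 0.6476 -0.1821  0.1003] [-1.568  0.007 -3.13 ] q [ 0.56  0.71 -0.47  1.6   0.38  0.92 -1.6 ] F [-0.  -1.3  7. ] w 0.0198 t 3.2
```

View pics/wrist2.png

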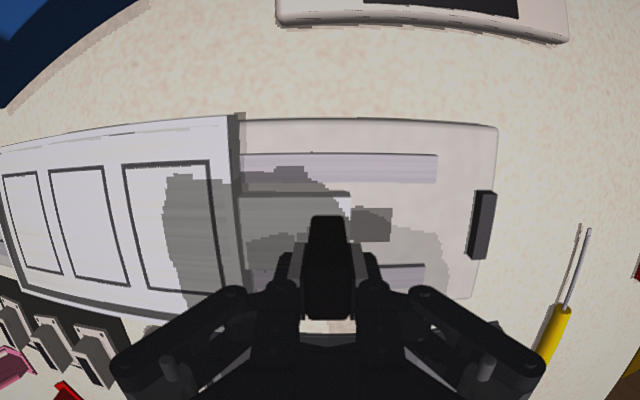

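Request:
apply_moves([
  {"dx": 0, "dy": 0, "dz": 0.5, "wx": 0, "wy": 0, "wz": 0, "claw": 1},
  {"dx": 0, "dy": 0, "dz": 1.5, "wx": 0, "wy": 0, "wz": 0, "claw": 1},
  {"dx": 0, "dy": 0, "dz": 2.5, "wx": 0, "wy": 0, "wz": 0, "claw": 1},
  {"dx": 0, "dy": 0, "dz": 3.5, "wx": 0, "wy": 0, "wz": 0, "claw": 1},
  {"dx": 0, "dy": 0, "dz": 4.5, "wx": 0, "wy": 0, "wz": 0, "claw": 1},
  {"dx": 0, "dy": 0, "dz": 5, "wx": 0, "wy": 0, "wz": 0, "claw": 1},
  {"dx": 0, "dy": 0, "dz": 5, "wx": 0, "wy": 0, "wz": 0, "claw": 1},
])

```text
time_s: 4.12
tool_pos: [0.6482, -0.2342, 0.1004]
ee_rot: [-1.566, 0.007, -3.131]
wrist_force: [2.9, -1.9, -5.8]
gripper_width: 0.0194
```

```bash
python3 - <<'E'
from h import *
go(.645+.014*.09,-.271,.1)
f=grab_frame("wrist"); cv2.imwrite("pics/wrist3.png",f["pixels"][:,:,::-1])
f=grab_frame("top"); cv2.imwrite("pics/top3.png",f["pixels"][60:260,180:500,::-1])
E
```

```text
d(cm) [0.23 0.05 3.68] w [-0.005 -0.004 -0.007] | at [ 0.6482 -0.2342  0.1004] [-1.566  0.007 -3.131] q [ 0.62  0.73 -0.46  1.55  0.38  0.94 -1.53] F [ 2.9 -1.9 -5.8] w 0.0194 t 4.125
```

View pics/wrist3.png

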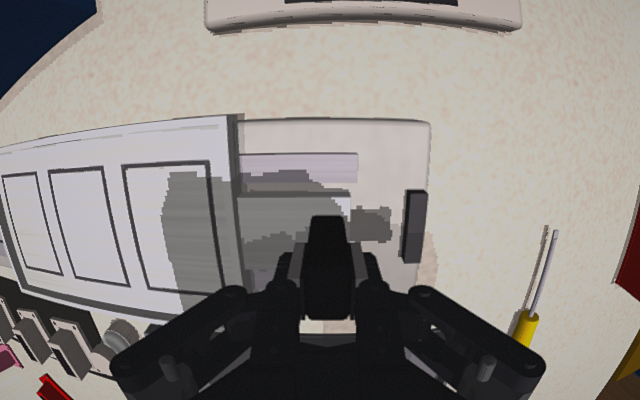

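Request:
apply_moves([
  {"dx": 0, "dy": 0, "dz": 0.5, "wx": 0, "wy": 0, "wz": 0, "claw": 1},
  {"dx": 0, "dy": 0, "dz": 1.2, "wx": 0, "wy": 0, "wz": 0, "claw": 1},
  {"dx": 0, "dy": 0, "dz": 2, "wx": 0, "wy": 0, "wz": 0, "claw": 1},
  {"dx": 0, "dy": 0, "dz": 2.8, "wx": 0, "wy": 0, "wz": 0, "claw": 1},
  {"dx": 0, "dy": 0, "dz": 3.4, "wx": 0, "wy": 0, "wz": 0, "claw": 1},
  {"dx": 0, "dy": 0, "dz": 3.8, "wx": 0, "wy": 0, "wz": 0, "claw": 1},
  {"dx": 0, "dy": 0, "dz": 4.2, "wx": 0, "wy": 0, "wz": 0, "claw": 1},
  {"dx": 0, "dy": 0, "dz": 4.2, "wx": 0, "wy": 0, "wz": 0, "claw": 1},
])

```text
time_s: 5.22
tool_pos: [0.6487, -0.273, 0.1004]
ee_rot: [-1.57, 0.007, -3.129]
wrist_force: [1.3, 7.6, -4.0]
gripper_width: 0.0194
```

```bash
python3 - <<'E'
from h import *
go(.645+.014*.09,-.271,.1)
f=grab_frame("wrist"); cv2.imwrite("pics/wrist4.png",f["pixels"][:,:,::-1])
E
```

```text
d(cm) [ 0.24  0.04 -0.2 ] w [-0.001 -0.002 -0.007] | at [ 0.6487 -0.273   0.1004] [-1.57   0.007 -3.129] q [ 0.66  0.75 -0.46  1.51  0.38  0.96 -1.46] F [ 1.3  7.6 -4. ] w 0.0194 t 5.225
```

View pics/wrist4.png

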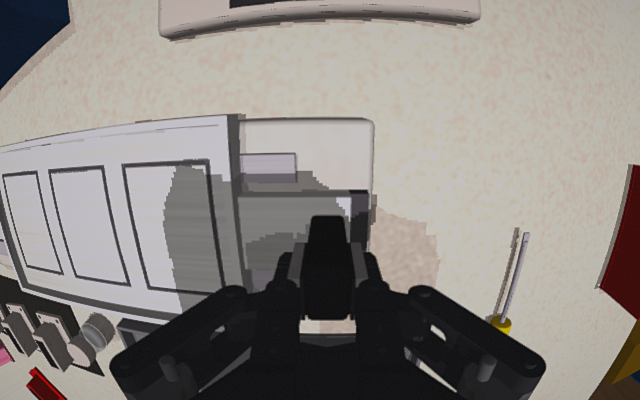

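Request:
apply_moves([
  {"dx": 0, "dy": 0, "dz": 0.4, "wx": 0, "wy": 0, "wz": 0, "claw": 1},
  {"dx": 0, "dy": 0, "dz": 0.7, "wx": 0, "wy": 0, "wz": 0, "claw": 1},
  {"dx": 0, "dy": 0, "dz": 0.7, "wx": 0, "wy": 0, "wz": 0, "claw": 1},
])

```text
time_s: 5.65
tool_pos: [0.6487, -0.273, 0.1003]
ee_rot: [-1.577, 0.004, -3.125]
wrist_force: [-2.1, 14.8, -1.3]
gripper_width: 0.0193
```

Request:
apply_moves([
  {"dx": 0, "dy": 0, "dz": 0, "wx": 0, "wy": 0, "wz": 0, "claw": 5},
  {"dx": 0, "dy": 0, "dz": 0, "wx": 0, "wy": 0, "wz": 0, "claw": 5},
  {"dx": 0, "dy": -5, "dz": 0, "wx": 0, "wy": 0, "wz": 0, "claw": 6},
  {"dx": 0, "dy": -11, "dz": 0, "wx": 0, "wy": 0, "wz": 0, "claw": 6},
  {"dx": 0, "dy": -13, "dz": 0, "wx": 0, "wy": 0, "wz": 0, "claw": 6},
], force=25)

```text
time_s: 6.28
tool_pos: [0.6503, -0.2764, 0.2364]
ee_rot: [-1.572, 0.012, -3.127]
wrist_force: [0.7, -0.5, -0.3]
gripper_width: 0.0601
```

```bash
python3 - <<'E'
from h import *
go(.438,.112,.16,.09)
f=grab_frame("top"); cv2.imwrite("pics/top5.png",f["pixels"][:,:,::-1]); P=world(f);z=P[...,2]
x,y=P[...,0],P[...,1]
hp=P[(abs(x-.647)<.03)&(abs(y+.273)<.03)&(z>.114)&(z<.124)]; print(len(hp)); 
if len(hp)>20: print(rect(hp[:,:2]))
E
```

```text
d(cm) [ 20.77   7.44 -39.13] w [1.800e-02 3.066e+00 1.000e-03] | at [ 0.6503 -0.2764  0.2364] [-1.572  0.012 -3.127] q [ 0.69  0.62 -0.51  1.41  0.31  1.18 -1.4 ] F [ 0.7 -0.5 -0.3] w 0.0601 t 6.275
84
(array([ 0.6472, -0.2711]), 29, 19, np.float64(0.041))
```

View pics/top5.png

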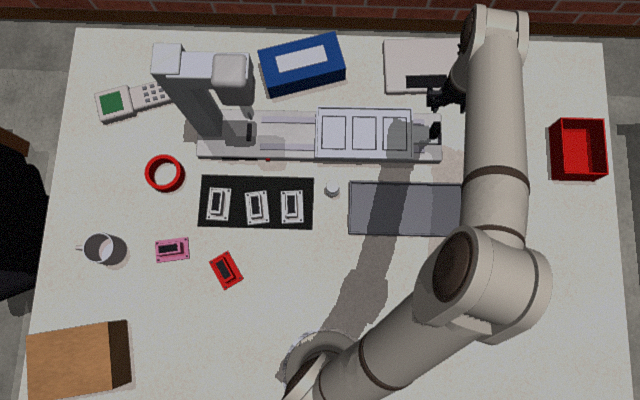

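Request:
apply_moves([
  {"dx": 1, "dy": 0, "dz": -2, "wx": 0, "wy": -0.18, "wz": 0, "claw": 6},
  {"dx": 2, "dy": 0, "dz": -4, "wx": 0, "wy": -0.36, "wz": 0, "claw": 6},
  {"dx": 3.5, "dy": 0, "dz": -6.5, "wx": 0, "wy": -0.54, "wz": 0, "claw": 6},
  {"dx": 5, "dy": 0, "dz": -9, "wx": 0, "wy": -0.72, "wz": 0, "claw": 6},
  {"dx": 6, "dy": 0, "dz": -11.5, "wx": 0, "wy": -0.9, "wz": 0, "claw": 6},
  {"dx": 7.5, "dy": 0, "dz": -14, "wx": 0, "wy": -1.08, "wz": 0, "claw": 6},
  {"dx": 9, "dy": 0, "dz": -17, "wx": 0, "wy": -1.26, "wz": 0, "claw": 6},
  {"dx": 10, "dy": 0, "dz": -19, "wx": 0, "wy": -1.44, "wz": 0, "claw": 6},
  {"dx": 11, "dy": 0, "dz": -21, "wx": 0, "wy": -1.62, "wz": 0, "claw": 6},
  {"dx": 12, "dy": 0, "dz": -23, "wx": 0, "wy": -1.8, "wz": 0, "claw": 6},
  {"dx": 13.5, "dy": 0, "dz": -25.5, "wx": 0, "wy": -1.98, "wz": 0, "claw": 6},
  {"dx": 15, "dy": 0, "dz": -28, "wx": 0, "wy": -2.16, "wz": 0, "claw": 6},
  {"dx": 16, "dy": 0, "dz": -30, "wx": 0, "wy": -2.34, "wz": 0, "claw": 6},
  {"dx": 17.5, "dy": 0, "dz": -33, "wx": 0, "wy": -2.52, "wz": 0, "claw": 6},
  {"dx": 19, "dy": 2, "dz": -35, "wx": 0, "wy": -2.7, "wz": 0, "claw": 6},
  {"dx": 20, "dy": 4, "dz": -37, "wx": 0, "wy": -2.88, "wz": 0, "claw": 6},
  {"dx": 20.8, "dy": 6, "dz": -39.1, "wx": 0, "wy": -3.06, "wz": 0, "claw": 6},
  {"dx": 20.8, "dy": 7.4, "dz": -39.1, "wx": 0, "wy": -3.2, "wz": 0, "claw": 6},
  {"dx": 20.8, "dy": 7.4, "dz": -39.1, "wx": 0, "wy": -3.2, "wz": 0, "claw": 6},
])

```text
time_s: 8.7
tool_pos: [0.4369, 0.1109, 0.1596]
ee_rot: [-1.57, -0.009, 0.071]
wrist_force: [0.1, 0.4, -0.1]
gripper_width: 0.06
```

```bash
cat >> h.py <<'E'
def wh(cx,cy,z0=.003,sz=.06,tag=None):
    """measure housing near cx,cy with wrist cam; z0 underside height"""
    f=grab_frame("wrist"); P=world(f,True)
    if tag: cv2.imwrite(f"pics/{tag}.png",f["pixels"][:,:,::-1])
    x,y,z=P[...,0],P[...,1],P[...,2]
    n=(abs(x-cx)<sz)&(abs(y-cy)<.055)
    m=n&(z>z0+.033)&(z<z0+.047)
    print("box",m.sum(),m.any() and (rect(P[m][:,:2]),np.median(P[m],axis=0).round(4)))
    m=n&(z>z0+.002)&(z<z0+.01)
    print("flange",m.sum(),m.any() and (rect(P[m][:,:2])))
E
python3 - <<'E'
from h import *
wh(.438,.112,tag="w6")
f=grab_frame("top"); cv2.imwrite("pics/top6.png",cv2.resize(f["pixels"][90:180,300:460,::-1],None,fx=4,fy=4))
go(.438,.112,.16,.09)
E
```

```text
box 2705 ((array([0.4384, 0.1111]), 67, 30, np.float64(0.074)), array([0.4355, 0.1109, 0.0425]))
flange 3091 (array([0.4392, 0.1113]), 91, 61, np.float64(0.087))
d(cm) [-0.    0.09  0.09] w [-0.    -0.021  0.012] | at [0.4381 0.1111 0.1609] [-1.57  -0.012  0.069] q [ 0.74  0.58 -1.31  2.1   0.7   0.99  0.7 ] F [0.9 0.5 0.7] w 0.0597 t 8.8
```

View pics/w6.png

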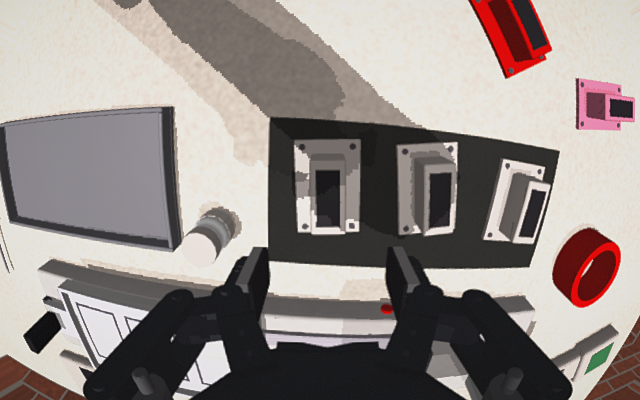

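View pics/top6.png

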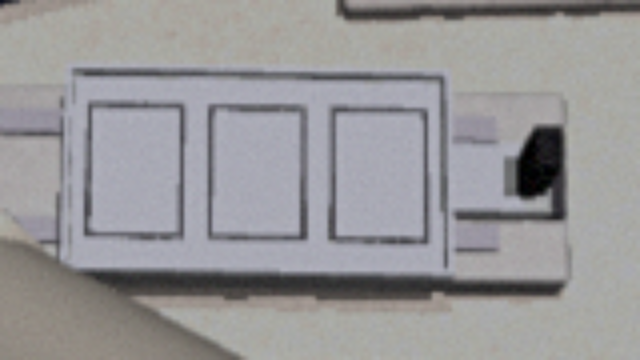

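```bash
cat > pl.py <<'E'
from h import *
def places():
    f=grab_frame("top"); P=world(f); x,y,z=P[...,0],P[...,1],P[...,2]
    g=cv2.cvtColor(f["pixels"],cv2.COLOR_RGB2GRAY)
    m=(x>.585)&(x<.71)&(y>-.20)&(y<.05)&(z>.045)&(z<.06)
    dark=(m&(g<130)).astype(np.uint8)
    n,l,st,c=cv2.connectedComponentsWithStats(dark,connectivity=8)
    for i in range(1,n):
        if st[i,4]>40: print(st[i],rect(P[l==i][:,:2]),np.median(P[l==i][:,2]).round(4))
if __name__=="__main__": places()
E
python3 pl.py
```

```text
[321 115  25  35 122] (array([0.6434, 0.0041]), 102, 67, np.float64(0.032)) 0.0541
[355 116  22  34 104] (array([ 0.6545, -0.1051]), 113, 52, np.float64(0.475)) 0.0542
[382 116  25  35 141] (array([ 0.6456, -0.1661]), 103, 67, np.float64(-0.005)) 0.0549
```

Request:
apply_moves([
  {"dx": 0.05, "dy": 5, "dz": 0.05, "wx": 0, "wy": -0.01, "wz": 0.01, "claw": 6},
  {"dx": 0.05, "dy": 10, "dz": 0.05, "wx": 0, "wy": -0.01, "wz": 0.01, "claw": 6},
  {"dx": 0.05, "dy": 13.2, "dz": 0.05, "wx": 0, "wy": -0.01, "wz": 0.01, "claw": 6},
  {"dx": 0.05, "dy": 13.2, "dz": 0.05, "wx": 0, "wy": -0.01, "wz": 0.01, "claw": 6},
  {"dx": 0.05, "dy": 13.2, "dz": 0.05, "wx": 0, "wy": -0.01, "wz": 0.01, "claw": 2},
  {"dx": 0.05, "dy": 13.2, "dz": 0.05, "wx": 0, "wy": -0.01, "wz": 0.01, "claw": 2},
  {"dx": 0.05, "dy": 13.2, "dz": 0.05, "wx": 0, "wy": -0.01, "wz": 0.01, "claw": 2},
  {"dx": 0.05, "dy": 13.2, "dz": 0.05, "wx": 0, "wy": -0.01, "wz": 0.01, "claw": 2},
], force=25)

```text
time_s: 9.85
tool_pos: [0.442, 0.112, 0.031]
ee_rot: [-1.571, -0.006, 0.078]
wrist_force: [0.1, -0.5, 7.4]
gripper_width: 0.0295
```

```bash
python3 - <<'E'
from h import *
wh(.438,.112,tag="w7")
go(.438,.112,.16,.09)
E
```

```text
box 9526 ((array([0.4377, 0.1125]), 70, 53, np.float64(0.453)), array([0.4324, 0.111 , 0.0425]))
flange 5827 (array([0.4386, 0.1116]), 91, 60, np.float64(0.076))
d(cm) [ -0.32 -12.9    0.03] w [ 0.    -0.012  0.006] | at [0.442 0.112 0.031] [-1.571 -0.006  0.078] q [ 0.51  0.76 -1.02  2.15  0.97  0.79  0.5 ] F [-0.8 -0.7  7.6] w 0.0297 t 9.9
```

View pics/w7.png

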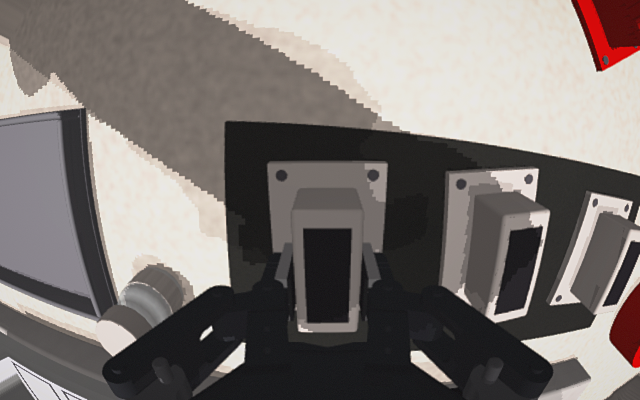

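Request:
apply_moves([
  {"dx": 0, "dy": -2, "dz": 0, "wx": 0, "wy": 0, "wz": 0, "claw": 2},
  {"dx": 0, "dy": -7, "dz": 0, "wx": 0, "wy": 0, "wz": 0, "claw": 2},
  {"dx": 0, "dy": -12, "dz": 0, "wx": 0, "wy": 0, "wz": 0, "claw": 2},
  {"dx": 0, "dy": -12, "dz": 0, "wx": 0, "wy": 0, "wz": 0, "claw": 2},
])

```text
time_s: 10.4
tool_pos: [0.4437, 0.1126, 0.1546]
ee_rot: [-1.571, -0.013, 0.077]
wrist_force: [0.3, -1.0, -2.7]
gripper_width: 0.0297
```

```bash
python3 - <<'E'
from h import *
go(.6467,.0035,.15,.0135)
E
```

```text
d(cm) [ 19.39   0.72 -12.44] w [0.    0.064 0.013] | at [0.4437 0.1126 0.1546] [-1.571 -0.013  0.077] q [ 0.71  0.59 -1.27  2.09  0.7   0.97  0.7 ] F [ 0.3 -1.  -2.7] w 0.0297 t 10.4
```

Request:
apply_moves([
  {"dx": 2, "dy": 0, "dz": -1.2, "wx": 0, "wy": 0.01, "wz": 0.002, "claw": 2},
  {"dx": 5, "dy": 0, "dz": -3.2, "wx": 0, "wy": 0.02, "wz": 0.004, "claw": 2},
  {"dx": 9, "dy": 0, "dz": -5.8, "wx": 0, "wy": 0.03, "wz": 0.006, "claw": 2},
  {"dx": 13, "dy": 0, "dz": -8.4, "wx": 0, "wy": 0.04, "wz": 0.01, "claw": 2},
  {"dx": 17, "dy": 0, "dz": -11, "wx": 0, "wy": 0.05, "wz": 0.013, "claw": 2},
  {"dx": 19.4, "dy": 0.5, "dz": -12.4, "wx": 0, "wy": 0.064, "wz": 0.013, "claw": 2},
  {"dx": 19.4, "dy": 0.5, "dz": -12.4, "wx": 0, "wy": 0.064, "wz": 0.013, "claw": 2},
  {"dx": 19.4, "dy": 0.5, "dz": -12.4, "wx": 0, "wy": 0.064, "wz": 0.013, "claw": 2},
])

```text
time_s: 11.4
tool_pos: [0.6454, 0.0046, 0.1515]
ee_rot: [-1.571, 0.002, 0.014]
wrist_force: [-0.9, -0.7, -0.6]
gripper_width: 0.03
```

```bash
python3 - <<'E'
from h import *
f=grab_frame("wrist"); cv2.imwrite("pics/w8.png",f["pixels"][:,:,::-1])
P=world(f,True);x,y,z=P[...,0],P[...,1],P[...,2]
p,_,_=pose(); print(p)
m=(abs(x-p[0])<.06)&(abs(y-p[1])<.05)&(z>p[2]-.03)&(z<p[2]-.018); print(m.sum(),rect(P[m][:,:2]))
go(.6467,.0035,.085,.0135)
E
```

```text
[0.64544504 0.00485607 0.15183013]
5944 (array([0.6419, 0.0043]), 91, 61, np.float64(0.013))
d(cm) [ 0.13  6.68 -0.14] w [-0.     0.002 -0.001] | at [0.6454 0.0049 0.1518] [-1.571e+00  1.000e-03  1.500e-02] q [ 0.65  0.84 -1.09  1.63  0.79  1.18  0.96] F [-0.2 -0.1 -2.5] w 0.03 t 11.45
```

View pics/w8.png

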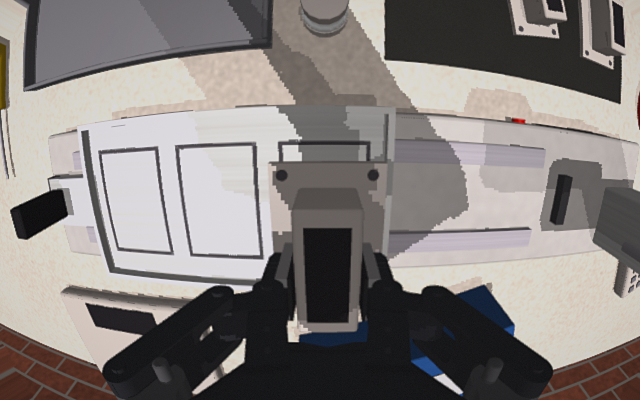

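Request:
apply_moves([
  {"dx": 0.15, "dy": 2, "dz": -0.1, "wx": 0, "wy": 0, "wz": 0, "claw": 2},
  {"dx": 0.15, "dy": 4.5, "dz": -0.1, "wx": 0, "wy": 0, "wz": 0, "claw": 2},
  {"dx": 0.15, "dy": 6, "dz": -0.1, "wx": 0, "wy": 0, "wz": 0, "claw": 2},
  {"dx": 0.15, "dy": 6, "dz": -0.1, "wx": 0, "wy": 0, "wz": 0, "claw": 2},
])

```text
time_s: 11.95
tool_pos: [0.6454, 0.0037, 0.0894]
ee_rot: [-1.571, 0.005, 0.015]
wrist_force: [0.4, -0.1, -0.9]
gripper_width: 0.0295
```

```bash
cat > ol.py <<'E'
from h import *
import sys
def outl(tag,y0=-.2,y1=.05):
    f=grab_frame("wrist"); cv2.imwrite(f"pics/{tag}.png",f["pixels"][:,:,::-1])
    P=world(f,True);x,y,z=P[...,0],P[...,1],P[...,2]
    g=cv2.cvtColor(f["pixels"],cv2.COLOR_RGB2GRAY)
    k=cv2.medianBlur(g,21).astype(int)
    dark=((x>.585)&(x<.71)&(y>y0)&(y<y1)&(z>.045)&(z<.06)&(g.astype(int)<k-35)).astype(np.uint8)
    n,l,st,c=cv2.connectedComponentsWithStats(dark,connectivity=8)
    for i in range(1,n):
        if st[i,4]>150: print(st[i],rect(P[l==i][:,:2]))
    for zb in [.0575,.0605,.0635,.0665,.0695]:
        m=(abs(x-.644)<.06)&(y>y0)&(y<y1)&(abs(z-zb)<.0015); print(zb,m.sum())
    return f,P
if __name__=="__main__":
    outl(sys.argv[1]); go(.6469,.0035,.083,.0135)
E
python3 ol.py w9
```

```text
[403 139   9  59 270] (array([0.601 , 0.0461]), 32, 2, np.float64(0.028))
[262 155  11 101 450] (array([ 0.6255, -0.0309]), 60, 3, np.float64(0.021))
[268 155 120   8 680] (array([0.5965, 0.0032]), 65, 4, np.float64(-1.571))
[ 133  156  113  143 2003] (array([ 0.6453, -0.0834]), 99, 70, np.float64(0.01))
[  53  161   89  132 1197] (array([ 0.646 , -0.1663]), 100, 67, np.float64(0.001))
0.0575 202
0.0605 244
0.0635 1025
0.0665 5533
0.0695 229
d(cm) [ 0.06  0.78 -0.06] w [-0.     0.002 -0.003] | at [0.6463 0.0041 0.0908] [-1.57   0.003  0.015] q [ 0.62  0.91 -1.03  1.65  0.86  1.1   0.93] F [ 0.6  0.2 -1.7] w 0.0292 t 12.0
```

View pics/w9.png

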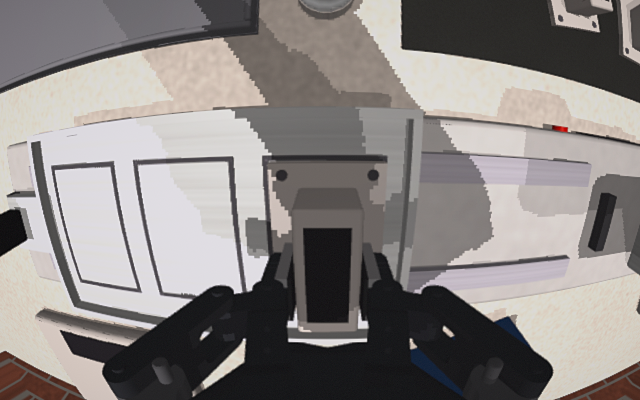

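Request:
apply_moves([
  {"dx": 0.1, "dy": 0.5, "dz": -0.13, "wx": 0, "wy": 0, "wz": 0, "claw": 2},
  {"dx": 0.1, "dy": 0.8, "dz": -0.13, "wx": 0, "wy": 0, "wz": 0, "claw": 2},
  {"dx": 0.1, "dy": 0.8, "dz": -0.13, "wx": 0, "wy": 0, "wz": 0, "claw": 2},
])

```text
time_s: 12.38
tool_pos: [0.6473, 0.0026, 0.0828]
ee_rot: [-1.57, 0.003, 0.015]
wrist_force: [-0.1, -0.6, -1.8]
gripper_width: 0.0292
```

```bash
python3 ol.py w10
```

```text
[407 136  10  66 345] (array([0.6018, 0.0458]), 34, 2, np.float64(0.008))
[ 127  154  118  148 2112] (array([ 0.645 , -0.0835]), 99, 70, np.float64(0.008))
[ 261  154  131  102 1428] (array([0.6244, 0.0015]), 69, 59, np.float64(-1.555))
[  46  160   93  136 1168] (array([ 0.6459, -0.1663]), 100, 67, np.float64(0.001))
0.0575 570
0.0605 5718
0.0635 1049
0.0665 128
0.0695 100
d(cm) [-0.05 -0.    0.08] w [-0.     0.002 -0.003] | at [0.6474 0.0027 0.083 ] [-1.57   0.003  0.015] q [ 0.62  0.92 -1.02  1.65  0.87  1.09  0.92] F [-0.7 -0.7 -2.3] w 0.0299 t 12.425
```

View pics/w10.png

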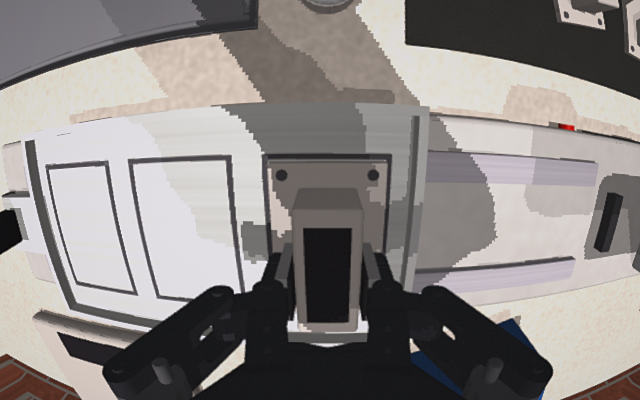

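Request:
apply_moves([
  {"dx": -0.05, "dy": 0.1, "dz": 0, "wx": 0, "wy": 0, "wz": 0, "claw": 2},
  {"dx": -0.05, "dy": 0.1, "dz": 0, "wx": 0, "wy": 0, "wz": 0, "claw": 4.5},
  {"dx": -0.05, "dy": 0.1, "dz": 0, "wx": 0, "wy": 0, "wz": 0, "claw": 4.5},
  {"dx": -0.05, "dy": -1, "dz": 0, "wx": 0, "wy": 0, "wz": 0, "claw": 4.5},
  {"dx": -0.05, "dy": -5, "dz": 0, "wx": 0, "wy": 0, "wz": 0, "claw": 4.5},
  {"dx": -0.05, "dy": -9, "dz": 0, "wx": 0, "wy": 0, "wz": 0, "claw": 6},
  {"dx": -0.05, "dy": -9, "dz": 0, "wx": 0, "wy": 0, "wz": 0, "claw": 6},
])

```text
time_s: 13.3
tool_pos: [0.6495, 0.0038, 0.1777]
ee_rot: [-1.57, -0.005, 0.015]
wrist_force: [-0.4, 0.2, -0.9]
gripper_width: 0.0603
```

```bash
cat > chk.py <<'E'
from h import *
import sys
def chk(tag,cx,cy):
    f=grab_frame("wrist"); cv2.imwrite(f"pics/{tag}.png",f["pixels"][:,:,::-1])
    P=world(f,True);x,y,z=P[...,0],P[...,1],P[...,2]
    g=cv2.cvtColor(f["pixels"],cv2.COLOR_RGB2GRAY)
    n=(abs(x-cx)<.055)&(abs(y-cy)<.041)
    m=n&(z>.0575)&(z<.0635); print("flange",m.sum(),rect(P[m][:,:2]))
    m2=n&(z>.045)&(z<.0575)&(g<110); print("outline",m2.sum(),rect(P[m2][:,:2]))
chk(sys.argv[1],float(sys.argv[2]),float(sys.argv[3]))
go(.4387,.211,.2,.15)
E
python3 chk.py w11 .6445 .002
```

```text
flange 3747 (array([0.6441, 0.0026]), 90, 61, np.float64(0.014))
outline 1827 (array([0.6417, 0.0045]), 104, 77, np.float64(-0.006))
d(cm) [-20.64  -2.48  21.11] w [-0.    -0.135  0.001] | at [0.6483 0.0031 0.1754] [-1.571e+00 -1.000e-03  1.500e-02] q [ 0.66  0.82 -1.11  1.6   0.77  1.21  0.98] F [-0.1 -0.9 -0.4] w 0.0602 t 13.35
```

View pics/w11.png

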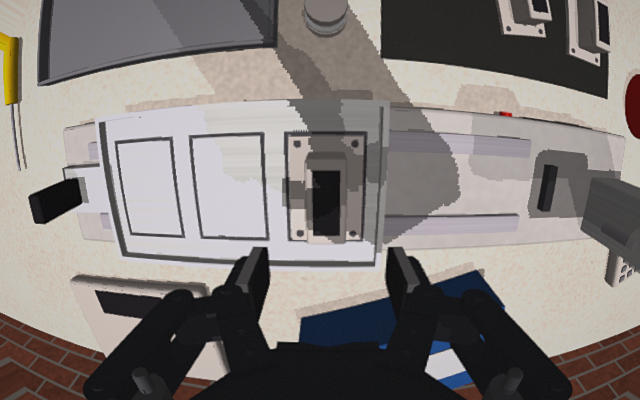

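Request:
apply_moves([
  {"dx": -5, "dy": -1, "dz": 3, "wx": 0, "wy": -0.03, "wz": 0, "claw": 6},
  {"dx": -10, "dy": -1, "dz": 8, "wx": 0, "wy": -0.06, "wz": 0, "claw": 6},
  {"dx": -15, "dy": -0.5, "dz": 13, "wx": 0, "wy": -0.1, "wz": 0, "claw": 6},
  {"dx": -20, "dy": 0, "dz": 18, "wx": 0, "wy": -0.14, "wz": 0, "claw": 6},
  {"dx": -21.2, "dy": 0.5, "dz": 21, "wx": 0, "wy": -0.14, "wz": 0, "claw": 6},
  {"dx": -21.2, "dy": 0.5, "dz": 21, "wx": 0, "wy": -0.14, "wz": 0, "claw": 6},
  {"dx": -21.2, "dy": 0.5, "dz": 21, "wx": 0, "wy": -0.14, "wz": 0, "claw": 6},
])

```text
time_s: 14.22
tool_pos: [0.4331, 0.2094, 0.1698]
ee_rot: [-1.572, -0.0, 0.156]
wrist_force: [0.4, -0.7, 0.5]
gripper_width: 0.0602
```

```bash
python3 - <<'E'
from h import *
wh(.433,.21,tag="w12")
go(.433,.21,.034,.15)
E
```

```text
box 2534 ((array([0.4327, 0.2087]), 66, 30, np.float64(0.156)), array([0.4305, 0.2085, 0.0425]))
flange 2895 (array([0.4334, 0.2093]), 90, 60, np.float64(0.155))
d(cm) [-0.05 13.58  0.14] w [0.001 0.004 0.001] | at [0.4336 0.2088 0.1698] [-1.571e+00 -1.000e-03  1.540e-01] q [ 0.48  0.6  -1.26  2.02  0.68  1.03  0.61] F [ 0.3 -0.2 -1. ] w 0.0602 t 14.275
```

View pics/w12.png

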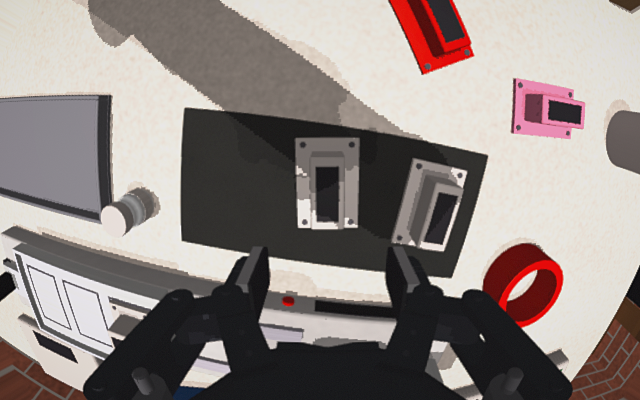

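Request:
apply_moves([
  {"dx": -0.25, "dy": 5, "dz": 0.05, "wx": 0, "wy": 0, "wz": 0, "claw": 6},
  {"dx": -0.25, "dy": 10, "dz": 0.05, "wx": 0, "wy": 0, "wz": 0, "claw": 6},
  {"dx": -0.25, "dy": 13.6, "dz": 0.05, "wx": 0, "wy": 0, "wz": 0, "claw": 6},
  {"dx": -0.25, "dy": 13.6, "dz": 0.05, "wx": 0, "wy": 0, "wz": 0, "claw": 6},
  {"dx": -0.25, "dy": 13.6, "dz": 0.05, "wx": 0, "wy": 0, "wz": 0, "claw": 2},
  {"dx": -0.25, "dy": 13.6, "dz": 0.05, "wx": 0, "wy": 0, "wz": 0, "claw": 2},
  {"dx": -0.25, "dy": 13.6, "dz": 0.05, "wx": 0, "wy": 0, "wz": 0, "claw": 2},
  {"dx": -0.25, "dy": 13.6, "dz": 0.05, "wx": 0, "wy": 0, "wz": 0, "claw": 2},
], force=25)

```text
time_s: 15.28
tool_pos: [0.4326, 0.2092, 0.0353]
ee_rot: [-1.572, -0.004, 0.153]
wrist_force: [0.2, -0.9, 7.7]
gripper_width: 0.0294
```

```bash
cat >> h.py <<'E'
def held(dz=(-.032,-.016)):
    f=grab_frame("wrist"); P=world(f,True); p,r,s=pose()
    x,y,z=P[...,0],P[...,1],P[...,2]
    m=(abs(x-p[0])<.06)&(abs(y-p[1])<.05)&(z>p[2]+dz[0])&(z<p[2]+dz[1])
    c,w,h,a=rect(P[m][:,:2]); print("held flange",m.sum(),c,w,h,a,"zmed",np.median(P[m][:,2])-p[2],"TCP",p.round(4),"yaw",round(s["ee_rot"][2],3),"off in tool xz",(r.inv().apply([c[0]-p[0],c[1]-p[1],0])*1000).round(1))
E
python3 - <<'E'
from h import *
held(); go(.4305,.21,.17,.15)
E
```

```text
held flange 6044 [0.4322 0.2092] 113 100 -0.004 zmed -0.027172317364307096 TCP [0.4326 0.2092 0.0353] yaw 0.153 off in tool xz [-0.4 -0.   0.1]
d(cm) [ -0.14 -13.47   0.1 ] w [0.001 0.003 0.004] | at [0.4326 0.2092 0.0353] [-1.572 -0.004  0.153] q [ 0.29  0.77 -1.    2.09  0.94  0.82  0.42] F [-0.8 -1.2  7.8] w 0.0297 t 15.325
```

Request:
apply_moves([
  {"dx": 0, "dy": -2, "dz": 0, "wx": 0, "wy": 0, "wz": 0, "claw": 2},
  {"dx": 0, "dy": -7, "dz": 0, "wx": 0, "wy": 0, "wz": 0, "claw": 2},
  {"dx": 0, "dy": -12.5, "dz": 0, "wx": 0, "wy": 0, "wz": 0, "claw": 2},
  {"dx": 0, "dy": -12.5, "dz": 0, "wx": 0, "wy": 0, "wz": 0, "claw": 2},
])

```text
time_s: 15.82
tool_pos: [0.4344, 0.2106, 0.1643]
ee_rot: [-1.571, -0.011, 0.153]
wrist_force: [1.0, 0.3, -1.8]
gripper_width: 0.0296
```

```bash
python3 - <<'E'
from h import *
held(); go(.646,-.083,.16,.0135)
E
```

```text
held flange 5613 [0.4351 0.2105] 90 61 0.159 zmed -0.025311402397197535 TCP [0.4334 0.2093 0.1622] yaw 0.153 off in tool xz [1.9 0.  1. ]
d(cm) [ 16.57   0.39 -32.12] w [0.001 0.139 0.008] | at [0.4334 0.2093 0.1622] [-1.572 -0.008  0.153] q [ 0.46  0.6  -1.24  2.03  0.69  1.01  0.6 ] F [-0.2 -0.7 -1.6] w 0.0297 t 15.875
```

Request:
apply_moves([
  {"dx": 1, "dy": 0, "dz": -2, "wx": 0, "wy": 0.01, "wz": 0, "claw": 2},
  {"dx": 3, "dy": 0, "dz": -6, "wx": 0, "wy": 0.03, "wz": 0.002, "claw": 2},
  {"dx": 5, "dy": 0, "dz": -10, "wx": 0, "wy": 0.05, "wz": 0.004, "claw": 2},
  {"dx": 7, "dy": 0, "dz": -14, "wx": 0, "wy": 0.07, "wz": 0.006, "claw": 2},
  {"dx": 9, "dy": 0, "dz": -18, "wx": 0, "wy": 0.09, "wz": 0.008, "claw": 2},
  {"dx": 11.5, "dy": 0, "dz": -22, "wx": 0, "wy": 0.11, "wz": 0.008, "claw": 2},
  {"dx": 13.5, "dy": 0, "dz": -26, "wx": 0, "wy": 0.13, "wz": 0.008, "claw": 2},
  {"dx": 15.5, "dy": 0, "dz": -30, "wx": 0, "wy": 0.139, "wz": 0.008, "claw": 2},
  {"dx": 16.6, "dy": 0.2, "dz": -32.1, "wx": 0, "wy": 0.139, "wz": 0.008, "claw": 2},
  {"dx": 16.6, "dy": 0.2, "dz": -32.1, "wx": 0, "wy": 0.139, "wz": 0.008, "claw": 2},
  {"dx": 16.6, "dy": 0.2, "dz": -32.1, "wx": 0, "wy": 0.139, "wz": 0.008, "claw": 2},
])

```text
time_s: 17.25
tool_pos: [0.645, -0.0814, 0.1608]
ee_rot: [-1.571, 0.002, 0.015]
wrist_force: [0.4, 1.2, -1.8]
gripper_width: 0.0296
```

```bash
python3 - <<'E'
from h import *
held(); go(.646,-.083,.09,.0135)
E
```

```text
held flange 5648 [ 0.645  -0.0816] 90 61 0.019 zmed -0.027538898023738434 TCP [ 0.6451 -0.081   0.1612] yaw 0.016 off in tool xz [-0.1  0.  -0.6]
d(cm) [ 0.1   7.12 -0.2 ] w [ 0.     0.003 -0.002] | at [ 0.6451 -0.081   0.1612] [-1.571  0.002  0.016] q [ 0.78  0.83 -1.08  1.61  0.78  1.19  1.11] F [-0.3  0.3 -1.2] w 0.0295 t 17.3
```

Request:
apply_moves([
  {"dx": 0.0, "dy": 2, "dz": -0.18, "wx": 0, "wy": 0.004, "wz": 0, "claw": 2},
  {"dx": 0.0, "dy": 4.5, "dz": -0.18, "wx": 0, "wy": 0.004, "wz": 0, "claw": 2},
  {"dx": 0.0, "dy": 6.5, "dz": -0.18, "wx": 0, "wy": 0.004, "wz": 0, "claw": 2},
  {"dx": 0.0, "dy": 7.3, "dz": -0.18, "wx": 0, "wy": 0.004, "wz": 0, "claw": 2},
  {"dx": 0.0, "dy": 7.3, "dz": -0.18, "wx": 0, "wy": 0.004, "wz": 0, "claw": 2},
])

```text
time_s: 17.92
tool_pos: [0.6448, -0.0825, 0.0876]
ee_rot: [-1.57, 0.002, 0.012]
wrist_force: [1.1, 0.1, -1.3]
gripper_width: 0.0291
```

```bash
python3 ol.py w13; python3 - <<'E'
from h import *
held(); go(.645,-.0828,.087,.0135)
E
```

```text
[522 150  21 105 511] (array([0.6195, 0.0468]), 69, 3, np.float64(0.023))
[ 135  158  112  132 1401] (array([ 0.6384, -0.1666]), 85, 66, np.float64(0.007))
[ 263  158  127   98 1446] (array([ 0.6249, -0.0834]), 69, 58, np.float64(-1.556))
[ 408  159  114  127 1289] (array([0.635, 0.002]), 81, 69, np.float64(0.011))
[415 175  14 108 232] (array([ 0.638 , -0.0276]), 69, 1, np.float64(0.02))
[139 193  52 109 322] (array([ 0.6578, -0.1983]), 81, 22, np.float64(0.274))
0.0575 2499
0.0605 8571
0.0635 1145
0.0665 377
0.0695 411
d(cm) [0.28 0.5  8.6 ] w [-0.    -0.001 -0.001] | at [ 0.6452 -0.0825  0.088 ] [-1.57e+00  1.00e-03  1.20e-02] q [ 0.75  0.91 -1.01  1.64  0.85  1.09  1.06] F [-0.4 -0.2 -1.4] w 0.0296 t 17.975
held flange 5650 [ 0.6458 -0.0827] 91 60 0.017 zmed -0.027338697372106494 TCP [ 0.6454 -0.0826  0.0882] yaw 0.012 off in tool xz [ 0.4 -0.  -0.1]
d(cm) [-0.04  0.12 -0.02] w [-0.    -0.001 -0.001] | at [ 0.6454 -0.0826  0.0882] [-1.57e+00  1.00e-03  1.20e-02] q [ 0.75  0.91 -1.01  1.64  0.85  1.09  1.06] F [ 0.6  0.1 -1.2] w 0.0293 t 18.025
```

View pics/w13.png

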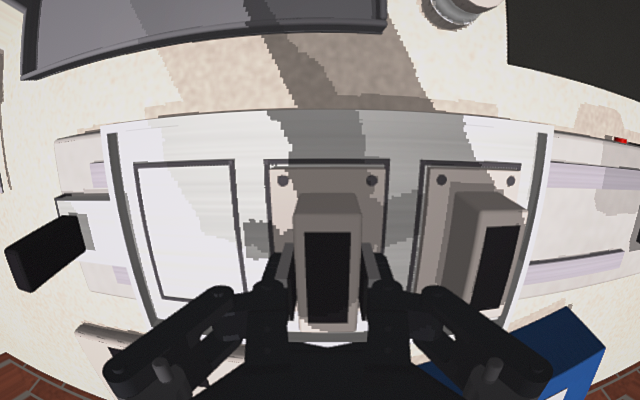

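Request:
apply_moves([
  {"dx": -0.08, "dy": 0.2, "dz": -0.06, "wx": 0, "wy": 0.002, "wz": 0, "claw": 2},
  {"dx": -0.08, "dy": 0.2, "dz": -0.06, "wx": 0, "wy": 0.002, "wz": 0, "claw": 2},
  {"dx": -0.08, "dy": 0.2, "dz": -0.06, "wx": 0, "wy": 0.002, "wz": 0, "claw": 4.5},
  {"dx": -0.08, "dy": 0.2, "dz": -0.06, "wx": 0, "wy": 0, "wz": 0, "claw": 4.5},
  {"dx": -0.08, "dy": -1, "dz": -0.06, "wx": 0, "wy": 0, "wz": 0, "claw": 4.5},
  {"dx": -0.08, "dy": -5, "dz": -0.06, "wx": 0, "wy": 0, "wz": 0, "claw": 4.5},
  {"dx": -0.08, "dy": -9, "dz": -0.06, "wx": 0, "wy": 0, "wz": 0, "claw": 4.5},
  {"dx": -0.08, "dy": -9, "dz": -0.06, "wx": 0, "wy": 0, "wz": 0, "claw": 6},
])

```text
time_s: 19.02
tool_pos: [0.6471, -0.0825, 0.1831]
ee_rot: [-1.571, -0.006, 0.012]
wrist_force: [-0.5, 0.0, -0.7]
gripper_width: 0.0596
```

```bash
sed -i 's/^go(.*$/go(.437,.317,.17,-.02)/' chk.py; python3 chk.py w14 .645 -.083
```

```text
flange 3669 (array([ 0.6452, -0.0833]), 90, 60, np.float64(0.01))
outline 1554 (array([ 0.6419, -0.0807]), 104, 77, np.float64(0.001))
d(cm) [-20.4    1.    40.25] w [0.    0.032 0.003] | at [ 0.6459 -0.083   0.1808] [-1.571 -0.003  0.012] q [ 0.79  0.81 -1.1   1.59  0.76  1.22  1.12] F [-0.2  1.2 -0.3] w 0.0599 t 19.075
```

View pics/w14.png

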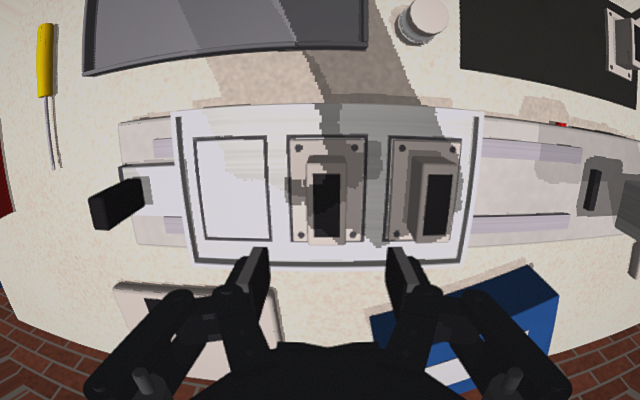

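Request:
apply_moves([
  {"dx": -4, "dy": 0, "dz": 4, "wx": 0, "wy": 0, "wz": 0, "claw": 6},
  {"dx": -8, "dy": 0, "dz": 9, "wx": 0, "wy": 0.01, "wz": 0, "claw": 6},
  {"dx": -12, "dy": 0, "dz": 14, "wx": 0, "wy": 0.01, "wz": 0, "claw": 6},
  {"dx": -16, "dy": 0, "dz": 19, "wx": 0, "wy": 0.02, "wz": 0, "claw": 6},
  {"dx": -19, "dy": 0.5, "dz": 24, "wx": 0, "wy": 0.03, "wz": 0, "claw": 6},
  {"dx": -20.4, "dy": 1, "dz": 29, "wx": 0, "wy": 0.03, "wz": 0, "claw": 6},
  {"dx": -20.4, "dy": 1, "dz": 34, "wx": 0, "wy": 0.03, "wz": 0, "claw": 6},
  {"dx": -20.4, "dy": 1, "dz": 38, "wx": 0, "wy": 0.03, "wz": 0, "claw": 6},
  {"dx": -20.4, "dy": 1, "dz": 40.2, "wx": 0, "wy": 0.03, "wz": 0, "claw": 6},
  {"dx": -20.4, "dy": 1, "dz": 40.2, "wx": 0, "wy": 0.03, "wz": 0, "claw": 6},
  {"dx": -20.4, "dy": 1, "dz": 40.2, "wx": 0, "wy": 0.03, "wz": 0, "claw": 6},
])

```text
time_s: 20.45
tool_pos: [0.4368, 0.3152, 0.1693]
ee_rot: [-1.573, -0.002, -0.018]
wrist_force: [0.2, -0.2, 0.2]
gripper_width: 0.0599
```

```bash
python3 - <<'E'
from h import *
wh(.439,.317,tag="w15")
go(.437,.317,.034,-.02)
E
```

```text
box 2472 ((array([0.4396, 0.3172]), 66, 30, np.float64(-0.031)), array([0.4373, 0.3168, 0.0425]))
flange 2961 (array([0.4396, 0.3166]), 90, 60, np.float64(-0.031))
d(cm) [-0.04 13.54  0.24] w [0.002 0.001 0.002] | at [0.4371 0.3149 0.1694] [-1.573 -0.002 -0.019] q [ 0.17  0.64 -1.13  1.89  0.67  1.06  0.31] F [-0.5  0.3 -0.4] w 0.06 t 20.5
```

View pics/w15.png

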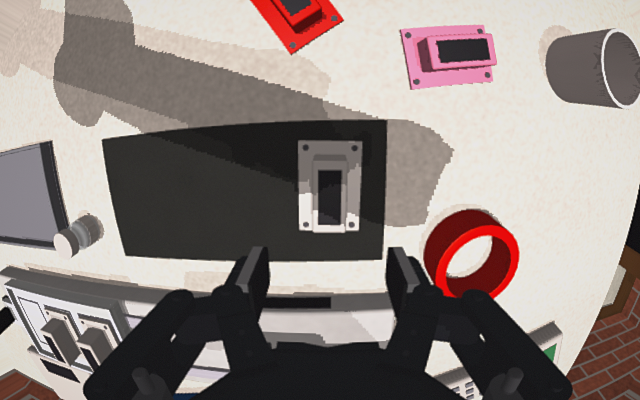

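Request:
apply_moves([
  {"dx": 0, "dy": 5, "dz": 0.2, "wx": 0, "wy": 0.012, "wz": 0, "claw": 6},
  {"dx": 0, "dy": 10, "dz": 0.2, "wx": 0, "wy": 0.012, "wz": 0, "claw": 6},
  {"dx": 0, "dy": 13.6, "dz": 0.2, "wx": 0, "wy": 0.012, "wz": 0, "claw": 6},
  {"dx": 0, "dy": 13.6, "dz": 0.2, "wx": 0, "wy": 0.012, "wz": 0, "claw": 6},
  {"dx": 0, "dy": 13.6, "dz": 0.2, "wx": 0, "wy": 0.012, "wz": 0, "claw": 2},
  {"dx": 0, "dy": 13.6, "dz": 0.2, "wx": 0, "wy": 0.012, "wz": 0, "claw": 2},
  {"dx": 0, "dy": 13.6, "dz": 0.2, "wx": 0, "wy": 0.012, "wz": 0, "claw": 2},
  {"dx": 0, "dy": 13.6, "dz": 0.2, "wx": 0, "wy": 0.012, "wz": 0, "claw": 2},
], force=25)

```text
time_s: 21.5
tool_pos: [0.4386, 0.3172, 0.0352]
ee_rot: [-1.572, -0.005, -0.031]
wrist_force: [-0.2, -1.2, 7.4]
gripper_width: 0.0294
```

Request:
apply_moves([
  {"dx": 0, "dy": -2, "dz": 0, "wx": 0, "wy": 0, "wz": 0, "claw": 2},
  {"dx": 0, "dy": -7, "dz": 0, "wx": 0, "wy": 0, "wz": 0, "claw": 2},
  {"dx": 0, "dy": -12.5, "dz": 0, "wx": 0, "wy": 0, "wz": 0, "claw": 2},
  {"dx": 0, "dy": -12.5, "dz": 0, "wx": 0, "wy": 0, "wz": 0, "claw": 2},
])

```text
time_s: 22.0
tool_pos: [0.44, 0.3199, 0.1657]
ee_rot: [-1.567, -0.012, -0.031]
wrist_force: [-0.4, -0.5, -2.9]
gripper_width: 0.0294
```

```bash
python3 - <<'E'
from h import *
held(); go(.646,-.168,.16,.0135)
E
```

```text
held flange 5602 [0.4412 0.3198] 90 61 -0.032 zmed -0.024820742918172572 TCP [0.4391 0.3182 0.1632] yaw -0.032 off in tool xz [2.  0.  1.6]
d(cm) [ 22.21   0.47 -47.95] w [-0.001 -0.045  0.01 ] | at [0.4391 0.3182 0.1632] [-1.57  -0.01  -0.032] q [ 0.15  0.64 -1.11  1.89  0.68  1.04  0.29] F [ 0.7 -0.7 -2.2] w 0.0294 t 22.05
```

Request:
apply_moves([
  {"dx": 1, "dy": 0, "dz": -2, "wx": 0, "wy": 0, "wz": 0, "claw": 2},
  {"dx": 2, "dy": 0, "dz": -6, "wx": 0, "wy": 0, "wz": 0.002, "claw": 2},
  {"dx": 4, "dy": 0, "dz": -11, "wx": 0, "wy": -0.01, "wz": 0.004, "claw": 2},
  {"dx": 6, "dy": 0, "dz": -16, "wx": 0, "wy": -0.02, "wz": 0.006, "claw": 2},
  {"dx": 9, "dy": 0, "dz": -21, "wx": 0, "wy": -0.02, "wz": 0.008, "claw": 2},
  {"dx": 12, "dy": 0, "dz": -26, "wx": 0, "wy": -0.03, "wz": 0.01, "claw": 2},
  {"dx": 15, "dy": 0, "dz": -31, "wx": 0, "wy": -0.03, "wz": 0.01, "claw": 2},
  {"dx": 17, "dy": 0, "dz": -36, "wx": 0, "wy": -0.04, "wz": 0.01, "claw": 2},
  {"dx": 19, "dy": 0, "dz": -41, "wx": 0, "wy": -0.045, "wz": 0.01, "claw": 2},
  {"dx": 21, "dy": 0.2, "dz": -45, "wx": 0, "wy": -0.045, "wz": 0.01, "claw": 2},
  {"dx": 22.2, "dy": 0.2, "dz": -47.9, "wx": 0, "wy": -0.045, "wz": 0.01, "claw": 2},
  {"dx": 22.2, "dy": 0.2, "dz": -47.9, "wx": 0, "wy": -0.045, "wz": 0.01, "claw": 2},
  {"dx": 22.2, "dy": 0.2, "dz": -47.9, "wx": 0, "wy": -0.045, "wz": 0.01, "claw": 2},
])

```text
time_s: 23.68
tool_pos: [0.6449, -0.1665, 0.1617]
ee_rot: [-1.568, 0.002, 0.014]
wrist_force: [0.4, 0.6, -0.9]
gripper_width: 0.0296
```

```bash
python3 - <<'E'
from h import *
held(); go(.646,-.168,.088,.0135)
E
```

```text
held flange 5606 [ 0.6461 -0.1665] 91 61 0.015 zmed -0.027344513913947294 TCP [ 0.6451 -0.1659  0.162 ] yaw 0.016 off in tool xz [ 1.  -0.  -0.6]
d(cm) [ 0.1   7.4  -0.23] w [-0.002  0.002 -0.002] | at [ 0.6451 -0.1659  0.162 ] [-1.569  0.002  0.016] q [ 0.88  0.84 -1.06  1.56  0.77  1.21  1.26] F [-0.5 -0.6 -2. ] w 0.0297 t 23.725
```

Request:
apply_moves([
  {"dx": 0.0, "dy": 2, "dz": -0.2, "wx": 0, "wy": 0.002, "wz": 0, "claw": 2},
  {"dx": 0.0, "dy": 4.5, "dz": -0.2, "wx": 0, "wy": 0.002, "wz": 0, "claw": 2},
  {"dx": 0.0, "dy": 6.5, "dz": -0.2, "wx": 0, "wy": 0.002, "wz": 0, "claw": 2},
  {"dx": 0.0, "dy": 7.4, "dz": -0.2, "wx": 0, "wy": 0.002, "wz": 0, "claw": 2},
  {"dx": 0.0, "dy": 7.4, "dz": -0.2, "wx": 0, "wy": 0.002, "wz": 0, "claw": 2},
])

```text
time_s: 24.35
tool_pos: [0.6449, -0.1674, 0.0874]
ee_rot: [-1.568, 0.002, 0.014]
wrist_force: [-0.1, -0.0, -1.2]
gripper_width: 0.0296
```

```bash
python3 ol.py w16; python3 - <<'E'
from h import *
held(); go(.6452,-.168,.087,.0135)
E
```

```text
[268 159 123  94 941] (array([ 0.6241, -0.1668]), 66, 56, np.float64(-1.557))
[ 408  161  113  124 1552] (array([ 0.6352, -0.0829]), 79, 69, np.float64(0.013))
[608 160  12  38 209] (array([0.5991, 0.0466]), 28, 4, np.float64(-0.0))
[ 510  166   94  132 1532] (array([0.6441, 0.0016]), 99, 70, np.float64(0.004))
0.0575 3416
0.0605 10156
0.0635 847
0.0665 692
0.0695 657
d(cm) [ 0.41  0.52 17.09] w [-0.003  0.    -0.002] | at [ 0.6452 -0.1674  0.0878] [-1.568  0.002  0.014] q [ 0.85  0.92 -1.    1.6   0.84  1.11  1.21] F [ 0.5  0.4 -2.4] w 0.0295 t 24.4
held flange 7246 [ 0.6389 -0.1773] 107 80 0.0 zmed -0.026987483806679424 TCP [ 0.6453 -0.1676  0.088 ] yaw 0.014 off in tool xz [-6.5 -0.  -9.6]
d(cm) [-0.01  0.1  -0.04] w [-0.002  0.    -0.001] | at [ 0.6453 -0.1676  0.088 ] [-1.568e+00  1.000e-03  1.400e-02] q [ 0.85  0.92 -1.    1.6   0.84  1.11  1.21] F [-0.2  1.  -1.4] w 0.0297 t 24.45
```

View pics/w16.png

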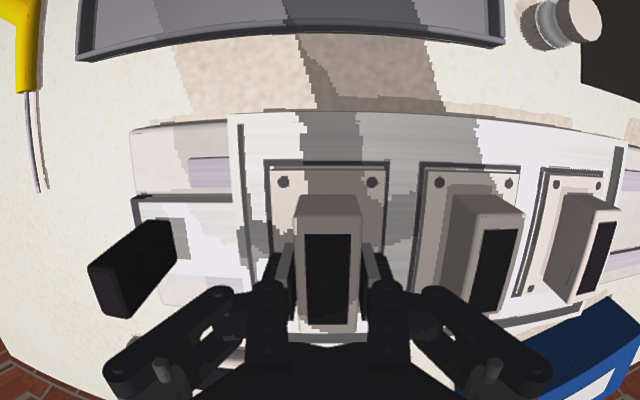

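Request:
apply_moves([
  {"dx": 0, "dy": 0.2, "dz": -0.03, "wx": 0, "wy": 0, "wz": 0, "claw": 2},
  {"dx": 0, "dy": 0.2, "dz": -0.03, "wx": 0, "wy": 0, "wz": 0, "claw": 2},
  {"dx": 0, "dy": 0.2, "dz": -0.03, "wx": 0, "wy": 0, "wz": 0, "claw": 4.5},
  {"dx": 0, "dy": 0.2, "dz": -0.03, "wx": 0, "wy": 0, "wz": 0, "claw": 4.5},
  {"dx": 0, "dy": -1, "dz": -0.03, "wx": 0, "wy": 0, "wz": 0, "claw": 4.5},
  {"dx": 0, "dy": -5, "dz": -0.03, "wx": 0, "wy": 0, "wz": 0, "claw": 4.5},
  {"dx": 0, "dy": -10, "dz": -0.03, "wx": 0, "wy": 0, "wz": 0, "claw": 4.5},
  {"dx": 0, "dy": -12, "dz": -0.03, "wx": 0, "wy": 0, "wz": 0, "claw": 6},
  {"dx": 0, "dy": -12, "dz": -0.03, "wx": 0, "wy": 0, "wz": 0, "claw": 6},
])

```text
time_s: 25.58
tool_pos: [0.6465, -0.1682, 0.2101]
ee_rot: [-1.57, -0.002, 0.014]
wrist_force: [0.6, -0.0, 0.2]
gripper_width: 0.0602
```

```bash
sed -i 's/^go(.*$/go(.647,-.273,.2,.0135)/' chk.py; python3 chk.py w17 .646 -.168
```

```text
flange 3068 (array([ 0.6463, -0.1682]), 89, 61, np.float64(0.013))
outline 1115 (array([ 0.6453, -0.1648]), 99, 76, np.float64(-0.001))
d(cm) [  0.02   0.8  -10.47] w [-0.002  0.    -0.001] | at [ 0.6454 -0.1684  0.2082] [-1.569e+00  1.000e-03  1.400e-02] q [ 0.89  0.8  -1.1   1.52  0.73  1.27  1.29] F [-1.4  0.1  0.3] w 0.0602 t 25.625
```

View pics/w17.png

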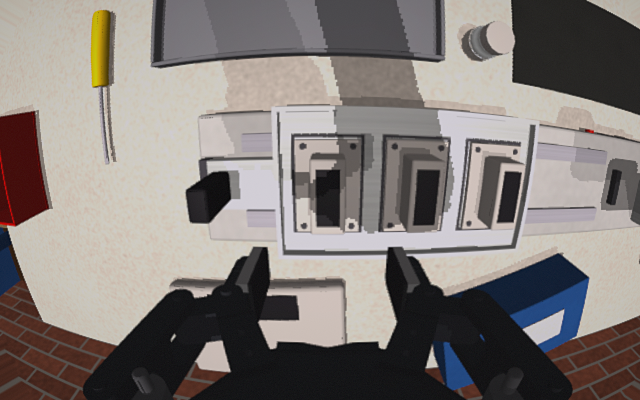

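Request:
apply_moves([
  {"dx": 0.05, "dy": 0, "dz": -5, "wx": 0, "wy": 0, "wz": 0, "claw": 5},
  {"dx": 0.05, "dy": 0, "dz": -10.4, "wx": 0, "wy": 0, "wz": 0, "claw": 5},
  {"dx": 0.05, "dy": 0, "dz": -10.4, "wx": 0, "wy": 0, "wz": 0, "claw": 5},
  {"dx": 0.05, "dy": 5, "dz": -10.4, "wx": 0, "wy": 0, "wz": 0, "claw": 5},
  {"dx": 0.05, "dy": 9, "dz": -10.4, "wx": 0, "wy": 0, "wz": 0, "claw": 5},
  {"dx": 0.05, "dy": 11, "dz": -10.4, "wx": 0, "wy": 0, "wz": 0, "claw": 5},
  {"dx": 0.05, "dy": 11, "dz": -10.4, "wx": 0, "wy": 0, "wz": 0, "claw": 5},
])

```text
time_s: 26.5
tool_pos: [0.6459, -0.2712, 0.0957]
ee_rot: [-1.567, 0.005, 0.014]
wrist_force: [-0.4, 0.4, -0.0]
gripper_width: 0.0505
```

Request:
apply_moves([
  {"dx": 0, "dy": 0, "dz": 0, "wx": 0, "wy": 0, "wz": 0, "claw": 1},
  {"dx": 0, "dy": 0, "dz": 0, "wx": 0, "wy": 0, "wz": 0, "claw": 1},
  {"dx": 0, "dy": 0, "dz": 0, "wx": 0, "wy": 0, "wz": 0, "claw": 1},
  {"dx": 0, "dy": 0, "dz": 0, "wx": 0, "wy": 0, "wz": 0, "claw": 1},
], force=40)

```text
time_s: 27.0
tool_pos: [0.6469, -0.2716, 0.0975]
ee_rot: [-1.569, 0.002, 0.014]
wrist_force: [-0.9, -0.3, 5.8]
gripper_width: 0.0191
```

```bash
python3 -c "
from h import *
go(.6445,-.093,.1,.0135)"
```

```text
d(cm) [ 1.000e-02 -2.100e-01  1.786e+01] w [-0.002  0.001 -0.002] | at [ 0.6469 -0.2716  0.0975] [-1.569  0.002  0.014] q [ 0.96  0.96 -1.    1.49  0.84  1.16  1.39] F [-0.9 -0.3  5.8] w 0.0191 t 27.0
```

Request:
apply_moves([
  {"dx": 0, "dy": 0, "dz": 0.2, "wx": 0, "wy": 0, "wz": 0, "claw": 1},
  {"dx": 0, "dy": 0, "dz": 0.5, "wx": 0, "wy": 0, "wz": 0, "claw": 1},
  {"dx": 0, "dy": 0, "dz": 1, "wx": 0, "wy": 0, "wz": 0, "claw": 1},
  {"dx": 0, "dy": 0, "dz": 1.6, "wx": 0, "wy": 0, "wz": 0, "claw": 1},
  {"dx": 0, "dy": 0, "dz": 2.2, "wx": 0, "wy": 0, "wz": 0, "claw": 1},
  {"dx": 0, "dy": 0, "dz": 2.8, "wx": 0, "wy": 0, "wz": 0, "claw": 1},
  {"dx": 0, "dy": 0, "dz": 3.4, "wx": 0, "wy": 0, "wz": 0, "claw": 1},
  {"dx": 0, "dy": 0, "dz": 4, "wx": 0, "wy": 0, "wz": 0, "claw": 1},
  {"dx": 0, "dy": 0, "dz": 4.6, "wx": 0, "wy": 0, "wz": 0, "claw": 1},
  {"dx": 0, "dy": 0, "dz": 5.2, "wx": 0, "wy": 0, "wz": 0, "claw": 1},
  {"dx": 0, "dy": 0, "dz": 5.8, "wx": 0, "wy": 0, "wz": 0, "claw": 1},
  {"dx": 0, "dy": 0, "dz": 6.4, "wx": 0, "wy": 0, "wz": 0, "claw": 1},
  {"dx": 0, "dy": 0, "dz": 7, "wx": 0, "wy": 0, "wz": 0, "claw": 1},
  {"dx": 0, "dy": 0, "dz": 7.6, "wx": 0, "wy": 0, "wz": 0, "claw": 1},
  {"dx": 0, "dy": 0, "dz": 8.2, "wx": 0, "wy": 0, "wz": 0, "claw": 1},
  {"dx": 0, "dy": 0, "dz": 8.8, "wx": 0, "wy": 0, "wz": 0, "claw": 1},
  {"dx": 0, "dy": 0, "dz": 9.3, "wx": 0, "wy": 0, "wz": 0, "claw": 1},
  {"dx": 0, "dy": 0, "dz": 9.7, "wx": 0, "wy": 0, "wz": 0, "claw": 1},
  {"dx": 0, "dy": 0, "dz": 9.9, "wx": 0, "wy": 0, "wz": 0, "claw": 1},
  {"dx": 0, "dy": 0, "dz": 10, "wx": 0, "wy": 0, "wz": 0, "claw": 1},
])

```text
time_s: 29.5
tool_pos: [0.6456, -0.1711, 0.0975]
ee_rot: [-1.568, 0.002, 0.014]
wrist_force: [3.6, -1.9, -3.8]
gripper_width: 0.0194
```

```bash
python3 - <<'E'
from h import *
go(.6445,-.093,.0975,.0135)
f=grab_frame("wrist"); cv2.imwrite("pics/w18.png",f["pixels"][:,:,::-1])
E
```

```text
d(cm) [-0.    0.02  7.81] w [-0.003  0.001 -0.002] | at [ 0.6456 -0.1711  0.0975] [-1.568  0.002  0.014] q [ 0.86  0.91 -1.01  1.59  0.84  1.12  1.22] F [ 3.6 -1.9 -3.8] w 0.0194 t 29.5
```

View pics/w18.png

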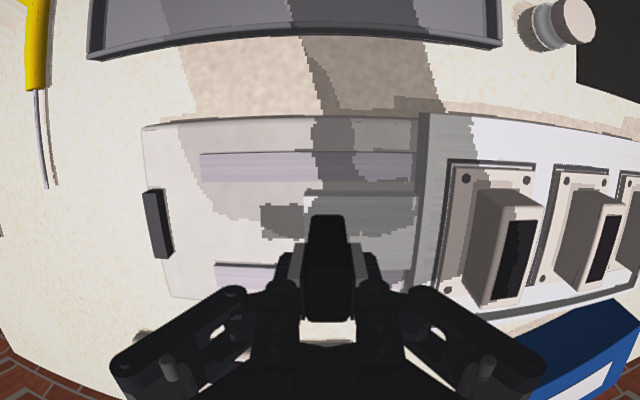

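Request:
apply_moves([
  {"dx": 0, "dy": 0, "dz": 0.2, "wx": 0, "wy": 0, "wz": 0, "claw": 1},
  {"dx": 0, "dy": 0, "dz": 0.6, "wx": 0, "wy": 0, "wz": 0, "claw": 1},
  {"dx": 0, "dy": 0, "dz": 1.2, "wx": 0, "wy": 0, "wz": 0, "claw": 1},
  {"dx": 0, "dy": 0, "dz": 1.8, "wx": 0, "wy": 0, "wz": 0, "claw": 1},
  {"dx": 0, "dy": 0, "dz": 2.4, "wx": 0, "wy": 0, "wz": 0, "claw": 1},
  {"dx": 0, "dy": 0, "dz": 3, "wx": 0, "wy": 0, "wz": 0, "claw": 1},
  {"dx": 0, "dy": 0, "dz": 3.6, "wx": 0, "wy": 0, "wz": 0, "claw": 1},
  {"dx": 0, "dy": 0, "dz": 4.2, "wx": 0, "wy": 0, "wz": 0, "claw": 1},
  {"dx": 0, "dy": 0, "dz": 4.8, "wx": 0, "wy": 0, "wz": 0, "claw": 1},
  {"dx": 0, "dy": 0, "dz": 5.4, "wx": 0, "wy": 0, "wz": 0, "claw": 1},
  {"dx": 0, "dy": 0, "dz": 6, "wx": 0, "wy": 0, "wz": 0, "claw": 1},
  {"dx": 0, "dy": 0, "dz": 6.5, "wx": 0, "wy": 0, "wz": 0, "claw": 1},
  {"dx": 0, "dy": 0, "dz": 6.9, "wx": 0, "wy": 0, "wz": 0, "claw": 1},
  {"dx": 0, "dy": 0, "dz": 7.2, "wx": 0, "wy": 0, "wz": 0, "claw": 1},
  {"dx": 0, "dy": 0, "dz": 7.4, "wx": 0, "wy": 0, "wz": 0, "claw": 1},
  {"dx": 0, "dy": 0, "dz": 7.6, "wx": 0, "wy": 0, "wz": 0, "claw": 1},
  {"dx": 0, "dy": 0, "dz": 7.8, "wx": 0, "wy": 0, "wz": 0, "claw": 1},
  {"dx": 0, "dy": 0, "dz": 8, "wx": 0, "wy": 0, "wz": 0, "claw": 1},
  {"dx": 0, "dy": 0, "dz": 8.2, "wx": 0, "wy": 0, "wz": 0, "claw": 1},
  {"dx": 0, "dy": 0, "dz": 8.2, "wx": 0, "wy": 0, "wz": 0, "claw": 1},
])

```text
time_s: 32.05
tool_pos: [0.6447, -0.0928, 0.0975]
ee_rot: [-1.573, 0.002, 0.012]
wrist_force: [4.4, -11.0, -3.2]
gripper_width: 0.0196
```

Request:
apply_moves([
  {"dx": 0, "dy": 0, "dz": 0.3, "wx": 0, "wy": 0, "wz": 0, "claw": 1},
  {"dx": 0, "dy": 0, "dz": 0.6, "wx": 0, "wy": 0, "wz": 0, "claw": 1},
  {"dx": 0, "dy": 0, "dz": 0.7, "wx": 0, "wy": 0, "wz": 0, "claw": 1},
])

```text
time_s: 32.42
tool_pos: [0.6447, -0.0929, 0.0975]
ee_rot: [-1.582, 0.003, 0.007]
wrist_force: [3.4, -18.4, 1.3]
gripper_width: 0.0199
```

```bash
python3 - <<'E'
from h import *
go(.6445,-.093,.0975,.0135)
f=grab_frame("wrist"); cv2.imwrite("pics/w19.png",f["pixels"][:,:,::-1])
f=grab_frame("side"); cv2.imwrite("pics/s19.png",f["pixels"][:,:,::-1])
E
```

```text
d(cm) [-0.02  0.   -0.01] w [ 0.011 -0.007 -0.003] | at [ 0.6447 -0.0929  0.0975] [-1.582  0.003  0.007] q [ 0.75  0.89 -1.01  1.64  0.84  1.1   1.08] F [  3.4 -18.4   1.3] w 0.0199 t 32.425
```

View pics/w19.png

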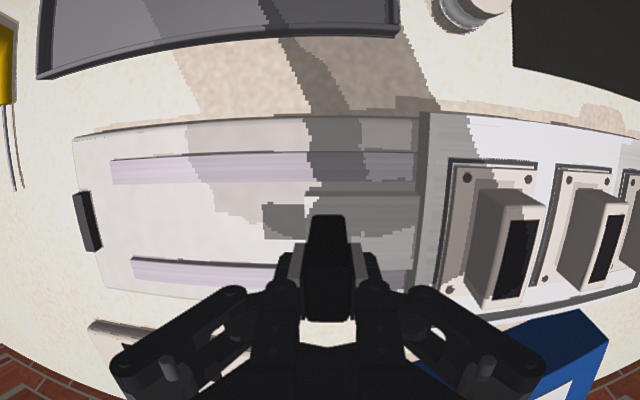

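View pics/s19.png

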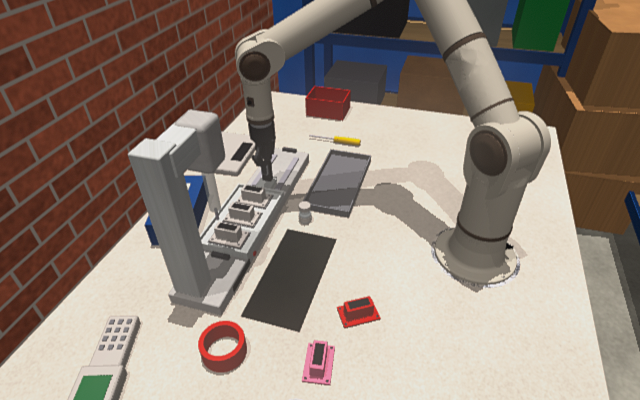

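Request:
apply_moves([
  {"dx": 0, "dy": 0, "dz": 0.3, "wx": 0.01, "wy": -0.007, "wz": 0, "claw": 1},
  {"dx": 0, "dy": 0, "dz": 0.3, "wx": 0.01, "wy": -0.007, "wz": 0, "claw": 1},
  {"dx": 0, "dy": 0, "dz": 0.3, "wx": 0.01, "wy": -0.007, "wz": 0, "claw": 1},
  {"dx": 0, "dy": 0, "dz": 0.3, "wx": 0.01, "wy": -0.007, "wz": 0, "claw": 1},
  {"dx": 0, "dy": 0, "dz": 0.3, "wx": 0.01, "wy": -0.007, "wz": 0, "claw": 1},
  {"dx": 0, "dy": 0, "dz": 0.3, "wx": 0.01, "wy": -0.007, "wz": 0, "claw": 1},
  {"dx": 0, "dy": 0, "dz": 0.3, "wx": 0.01, "wy": -0.007, "wz": 0, "claw": 1},
  {"dx": 0, "dy": 0, "dz": 0.3, "wx": 0.01, "wy": -0.007, "wz": 0, "claw": 1},
  {"dx": 0, "dy": 0, "dz": 0.3, "wx": 0.01, "wy": -0.007, "wz": 0, "claw": 1},
  {"dx": 0, "dy": 0, "dz": 0.3, "wx": 0.01, "wy": -0.007, "wz": 0, "claw": 1},
  {"dx": 0, "dy": 0, "dz": 0.3, "wx": 0.01, "wy": -0.007, "wz": 0, "claw": 1},
  {"dx": 0, "dy": 0, "dz": 0.3, "wx": 0.01, "wy": -0.007, "wz": 0, "claw": 1},
  {"dx": 0, "dy": 0, "dz": 0.3, "wx": 0.01, "wy": -0.007, "wz": 0, "claw": 1},
  {"dx": 0, "dy": 0, "dz": 0.3, "wx": 0.01, "wy": -0.007, "wz": 0, "claw": 1},
  {"dx": 0, "dy": 0, "dz": 0.3, "wx": 0.01, "wy": -0.007, "wz": 0, "claw": 1},
  {"dx": 0, "dy": 0, "dz": 0.3, "wx": 0.01, "wy": -0.007, "wz": 0, "claw": 1},
  {"dx": 0, "dy": 0, "dz": 0.3, "wx": 0.01, "wy": -0.007, "wz": 0, "claw": 1},
  {"dx": 0, "dy": 0, "dz": 0.3, "wx": 0.01, "wy": -0.007, "wz": 0, "claw": 1},
  {"dx": 0, "dy": 0, "dz": 0.3, "wx": 0.01, "wy": -0.007, "wz": 0, "claw": 1},
  {"dx": 0, "dy": 0, "dz": 0.3, "wx": 0.01, "wy": -0.007, "wz": 0, "claw": 1},
])

```text
time_s: 35.02
tool_pos: [0.6447, -0.0929, 0.0975]
ee_rot: [-1.575, 0.003, 0.011]
wrist_force: [3.0, -9.9, -0.8]
gripper_width: 0.0194
```

Request:
apply_moves([
  {"dx": 0, "dy": 0, "dz": 0.3, "wx": 0, "wy": 0, "wz": 0, "claw": 1},
  {"dx": 0, "dy": 0, "dz": 0.3, "wx": 0, "wy": 0, "wz": 0, "claw": 1},
  {"dx": 0, "dy": 0, "dz": 0.3, "wx": 0, "wy": 0, "wz": 0, "claw": 1},
  {"dx": 0, "dy": 0, "dz": 0.3, "wx": 0, "wy": 0, "wz": 0, "claw": 1},
  {"dx": 0, "dy": 0, "dz": 0.3, "wx": 0, "wy": 0, "wz": 0, "claw": 1},
  {"dx": 0, "dy": 0, "dz": 0.3, "wx": 0, "wy": 0, "wz": 0, "claw": 1},
  {"dx": 0, "dy": 0, "dz": 0.3, "wx": 0, "wy": 0, "wz": 0, "claw": 1},
  {"dx": 0, "dy": 0, "dz": 0.3, "wx": 0, "wy": 0, "wz": 0, "claw": 1},
  {"dx": 0, "dy": 0, "dz": 0.3, "wx": 0, "wy": 0, "wz": 0, "claw": 1},
  {"dx": 0, "dy": 0, "dz": 0.3, "wx": 0, "wy": 0, "wz": 0, "claw": 1},
  {"dx": 0, "dy": 0, "dz": 0.3, "wx": 0, "wy": 0, "wz": 0, "claw": 1},
  {"dx": 0, "dy": 0, "dz": 0.3, "wx": 0, "wy": 0, "wz": 0, "claw": 1},
])

```text
time_s: 36.52
tool_pos: [0.6447, -0.0929, 0.0975]
ee_rot: [-1.578, 0.003, 0.009]
wrist_force: [2.9, -9.8, -1.3]
gripper_width: 0.0195
```

```bash
python3 - <<'E'
from h import *
go(.6445,-.093,.0975,.0135)
f=grab_frame("side"); cv2.imwrite("pics/s20.png",cv2.resize(f["pixels"][160:280,180:320,::-1],None,fx=4,fy=4))
P=world(f);x,y,z=P[...,0],P[...,1],P[...,2]
# box tops
for c in [.012,.097,.182]:
    m=(abs(x-.643)<.05)&(abs(y-c)<.035)&(z>.088)&(z<.099); print(c,m.sum(),m.any() and rect(P[m][:,:2]))
E
```

```text
d(cm) [-0.02  0.   -0.01] w [ 0.008 -0.005 -0.003] | at [ 0.6447 -0.0929  0.0975] [-1.578  0.003  0.009] q [ 0.75  0.89 -1.01  1.64  0.84  1.1   1.08] F [ 2.9 -9.8 -1.3] w 0.0195 t 36.525
0.012 177 (array([0.6442, 0.0151]), 68, 36, np.float64(-0.026))
0.097 197 (array([0.6424, 0.0984]), 67, 36, np.float64(0.012))
0.182 229 (array([0.6415, 0.1842]), 68, 34, np.float64(0.052))
```

View pics/s20.png

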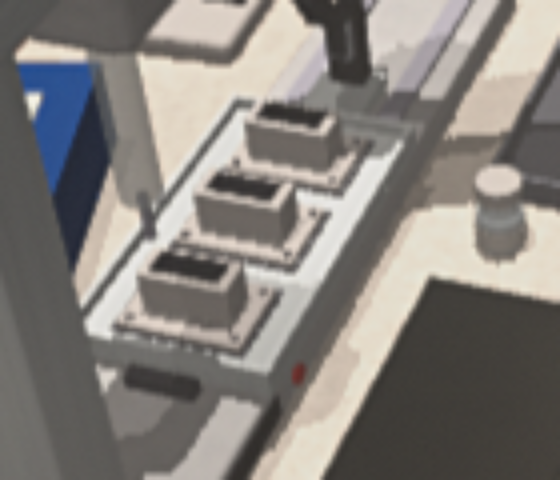

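Held at the work stop for about 4 s, with all three housings still in their outlines. Bringing it back slowly.

Request:
apply_moves([
  {"dx": 0, "dy": 0, "dz": -0.1, "wx": 0.008, "wy": -0.005, "wz": 0, "claw": 1},
  {"dx": 0, "dy": 0, "dz": -0.4, "wx": 0.008, "wy": -0.005, "wz": 0, "claw": 1},
  {"dx": 0, "dy": 0, "dz": -0.9, "wx": 0.008, "wy": -0.005, "wz": 0, "claw": 1},
  {"dx": 0, "dy": 0, "dz": -1.5, "wx": 0.008, "wy": -0.005, "wz": 0, "claw": 1},
  {"dx": 0, "dy": 0, "dz": -2.1, "wx": 0.008, "wy": -0.005, "wz": 0, "claw": 1},
  {"dx": 0, "dy": 0, "dz": -2.7, "wx": 0.008, "wy": -0.005, "wz": 0, "claw": 1},
  {"dx": 0, "dy": 0, "dz": -3.3, "wx": 0.008, "wy": -0.005, "wz": 0, "claw": 1},
  {"dx": 0, "dy": 0, "dz": -3.9, "wx": 0.008, "wy": -0.005, "wz": 0, "claw": 1},
  {"dx": 0, "dy": 0, "dz": -4.5, "wx": 0.008, "wy": -0.005, "wz": 0, "claw": 1},
  {"dx": 0, "dy": 0, "dz": -5.1, "wx": 0.008, "wy": -0.005, "wz": 0, "claw": 1},
  {"dx": 0, "dy": 0, "dz": -5.7, "wx": 0.008, "wy": -0.005, "wz": 0, "claw": 1},
  {"dx": 0, "dy": 0, "dz": -6.3, "wx": 0.008, "wy": -0.005, "wz": 0, "claw": 1},
  {"dx": 0, "dy": 0, "dz": -6.9, "wx": 0.008, "wy": -0.005, "wz": 0, "claw": 1},
  {"dx": 0, "dy": 0, "dz": -7.5, "wx": 0.008, "wy": -0.005, "wz": 0, "claw": 1},
  {"dx": 0, "dy": 0, "dz": -8.1, "wx": 0.008, "wy": -0.005, "wz": 0, "claw": 1},
  {"dx": 0, "dy": 0, "dz": -8.7, "wx": 0.008, "wy": -0.005, "wz": 0, "claw": 1},
  {"dx": 0, "dy": 0, "dz": -9.3, "wx": 0.008, "wy": -0.005, "wz": 0, "claw": 1},
  {"dx": 0, "dy": 0, "dz": -9.7, "wx": 0.008, "wy": -0.005, "wz": 0, "claw": 1},
  {"dx": 0, "dy": 0, "dz": -9.9, "wx": 0.008, "wy": -0.005, "wz": 0, "claw": 1},
  {"dx": 0, "dy": 0, "dz": -10, "wx": 0.008, "wy": -0.005, "wz": 0, "claw": 1},
])

```text
time_s: 39.08
tool_pos: [0.6459, -0.1898, 0.0975]
ee_rot: [-1.567, 0.003, 0.016]
wrist_force: [6.3, 3.4, -8.6]
gripper_width: 0.0195
```

```bash
python3 - <<'E'
from h import *
go(.647,-.273,.0975,.0135)
E
```

```text
d(cm) [-0.02 -0.03 -8.32] w [-0.004  0.002 -0.003] | at [ 0.6459 -0.1898  0.0975] [-1.567  0.003  0.016] q [ 0.88  0.92 -1.01  1.58  0.84  1.13  1.26] F [ 6.3  3.4 -8.6] w 0.0195 t 39.075
```

Request:
apply_moves([
  {"dx": 0, "dy": 0, "dz": -0.2, "wx": 0, "wy": 0, "wz": 0, "claw": 1},
  {"dx": 0, "dy": 0, "dz": -0.6, "wx": 0, "wy": 0, "wz": 0, "claw": 1},
  {"dx": 0, "dy": 0, "dz": -1.2, "wx": 0, "wy": 0, "wz": 0, "claw": 1},
  {"dx": 0, "dy": 0, "dz": -1.8, "wx": 0, "wy": 0, "wz": 0, "claw": 1},
  {"dx": 0, "dy": 0, "dz": -2.4, "wx": 0, "wy": 0, "wz": 0, "claw": 1},
  {"dx": 0, "dy": 0, "dz": -3, "wx": 0, "wy": 0, "wz": 0, "claw": 1},
  {"dx": 0, "dy": 0, "dz": -3.6, "wx": 0, "wy": 0, "wz": 0, "claw": 1},
  {"dx": 0, "dy": 0, "dz": -4.2, "wx": 0, "wy": 0, "wz": 0, "claw": 1},
  {"dx": 0, "dy": 0, "dz": -4.8, "wx": 0, "wy": 0, "wz": 0, "claw": 1},
  {"dx": 0, "dy": 0, "dz": -5.4, "wx": 0, "wy": 0, "wz": 0, "claw": 1},
  {"dx": 0, "dy": 0, "dz": -6, "wx": 0, "wy": 0, "wz": 0, "claw": 1},
  {"dx": 0, "dy": 0, "dz": -6.6, "wx": 0, "wy": 0, "wz": 0, "claw": 1},
  {"dx": 0, "dy": 0, "dz": -7.1, "wx": 0, "wy": 0, "wz": 0, "claw": 1},
  {"dx": 0, "dy": 0, "dz": -7.5, "wx": 0, "wy": 0, "wz": 0, "claw": 1},
  {"dx": 0, "dy": 0, "dz": -7.8, "wx": 0, "wy": 0, "wz": 0, "claw": 1},
  {"dx": 0, "dy": 0, "dz": -8.1, "wx": 0, "wy": 0, "wz": 0, "claw": 1},
  {"dx": 0, "dy": 0, "dz": -8.3, "wx": 0, "wy": 0, "wz": 0, "claw": 1},
  {"dx": 0, "dy": 0, "dz": -8.5, "wx": 0, "wy": 0, "wz": 0, "claw": 1},
  {"dx": 0, "dy": 0, "dz": -8.7, "wx": 0, "wy": 0, "wz": 0, "claw": 1},
  {"dx": 0, "dy": 0, "dz": -8.7, "wx": 0, "wy": 0, "wz": 0, "claw": 1},
])

```text
time_s: 41.58
tool_pos: [0.6469, -0.2729, 0.0975]
ee_rot: [-1.563, 0.004, 0.019]
wrist_force: [-4.7, 10.0, 5.8]
gripper_width: 0.0194
```

Request:
apply_moves([
  {"dx": 0, "dy": 0, "dz": -0.3, "wx": 0, "wy": 0, "wz": 0, "claw": 1},
  {"dx": 0, "dy": 0, "dz": -0.6, "wx": 0, "wy": 0, "wz": 0, "claw": 1},
  {"dx": 0, "dy": 0, "dz": -0.6, "wx": 0, "wy": 0, "wz": 0, "claw": 1},
  {"dx": 0, "dy": 0, "dz": -0.6, "wx": 0, "wy": 0, "wz": 0, "claw": 1},
])

```text
time_s: 42.08
tool_pos: [0.647, -0.2729, 0.0975]
ee_rot: [-1.556, 0.005, 0.024]
wrist_force: [-3.8, 13.2, 5.8]
gripper_width: 0.0193
```

Request:
apply_moves([
  {"dx": 0, "dy": 0, "dz": -0.1, "wx": -0.01, "wy": 0.008, "wz": 0, "claw": 5},
  {"dx": 0, "dy": 0, "dz": -0.1, "wx": -0.01, "wy": 0.008, "wz": 0, "claw": 5},
  {"dx": 0, "dy": 0, "dz": -0.1, "wx": -0.01, "wy": 0.008, "wz": 0, "claw": 5},
  {"dx": 0, "dy": -5, "dz": 0, "wx": -0.01, "wy": 0.008, "wz": 0, "claw": 6},
  {"dx": 0, "dy": -9, "dz": 0, "wx": -0.01, "wy": 0.008, "wz": 0, "claw": 6},
  {"dx": 0, "dy": -9, "dz": 5, "wx": -0.01, "wy": 0.008, "wz": 0, "claw": 6},
  {"dx": 0, "dy": -9, "dz": 10.5, "wx": -0.01, "wy": 0.008, "wz": 0, "claw": 6},
  {"dx": 0, "dy": -9, "dz": 10.5, "wx": -0.01, "wy": 0.008, "wz": 0, "claw": 6},
  {"dx": 0, "dy": -9, "dz": 10.5, "wx": -0.01, "wy": 0.008, "wz": 0, "claw": 6},
], force=25)

```text
time_s: 43.2
tool_pos: [0.6452, -0.1703, 0.189]
ee_rot: [-1.568, 0.005, 0.015]
wrist_force: [0.5, -0.4, -0.0]
gripper_width: 0.06
```

```bash
python3 - <<'E'
from h import *
wh(.646,-.168,z0=.054,tag="w21")
f=grab_frame("top"); P=world(f); x,y,z=P[...,0],P[...,1],P[...,2]
cv2.imwrite("pics/t21.png",f["pixels"][:,:,::-1])
hp=P[(abs(x-.647)<.03)&(abs(y+.273)<.03)&(z>.114)&(z<.124)]; print(len(hp), len(hp)>10 and rect(hp[:,:2]))
m=(x>.35)&(x<.55)&(y>-.4)&(y<-.04)&(z>.017)&(z<.03); print("tray rim",rect(P[m][:,:2]))
m=(x>.35)&(x<.55)&(y>-.4)&(y<-.04)&(z>.002)&(z<.009); print("tray floor",np.median(P[m],axis=0))
go(.645,-.168,.085,.0135)
E
```

```text
box 3106 ((array([ 0.6464, -0.1681]), 65, 30, np.float64(0.013)), array([ 0.6431, -0.168 ,  0.0935]))
flange 4554 (array([ 0.6452, -0.1655]), 120, 106, np.float64(0.014))
63 (array([ 0.6457, -0.2713]), 29, 19, np.float64(-0.021))
tray rim (array([ 0.4422, -0.2064]), 321, 152, np.float64(-1.565))
tray floor [ 0.44344629 -0.20920079  0.00503758]
d(cm) [ 0.07 10.36  0.33] w [-0.004 -0.001 -0.006] | at [ 0.645  -0.1717  0.1886] [-1.567  0.006  0.012] q [ 0.89  0.82 -1.08  1.53  0.74  1.25  1.28] F [ 0.2 -0.2  1.5] w 0.06 t 43.3
```

View pics/w21.png

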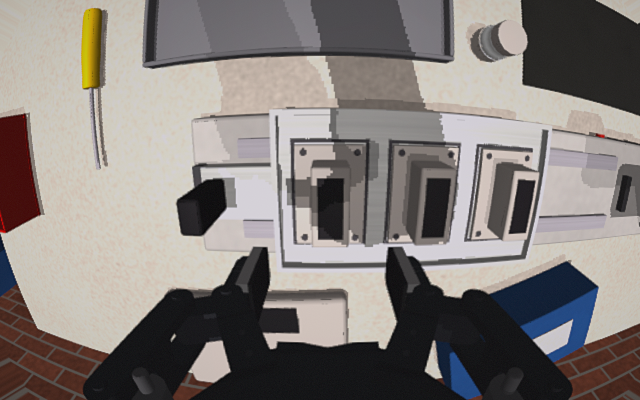

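View pics/t21.png

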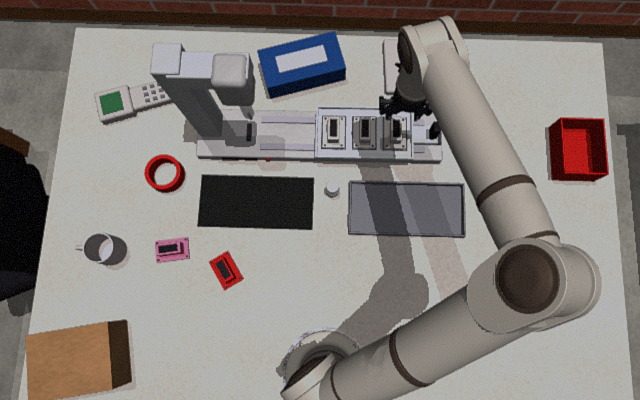

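Request:
apply_moves([
  {"dx": 0, "dy": 3, "dz": 0.35, "wx": -0.004, "wy": 0, "wz": -0.004, "claw": 5},
  {"dx": 0, "dy": 7, "dz": 0.35, "wx": -0.004, "wy": 0, "wz": -0.004, "claw": 5},
  {"dx": 0, "dy": 10.4, "dz": 0.35, "wx": -0.004, "wy": 0, "wz": -0.004, "claw": 5},
  {"dx": 0, "dy": 10.4, "dz": 0.35, "wx": -0.004, "wy": 0, "wz": -0.004, "claw": 5},
  {"dx": 0, "dy": 10.4, "dz": 0.35, "wx": -0.004, "wy": 0, "wz": -0.004, "claw": 2},
  {"dx": 0, "dy": 10.4, "dz": 0.35, "wx": -0.004, "wy": 0, "wz": -0.004, "claw": 2},
  {"dx": 0, "dy": 10.4, "dz": 0.35, "wx": -0.004, "wy": 0, "wz": -0.004, "claw": 2},
  {"dx": 0, "dy": 8.4, "dz": 0.35, "wx": 0, "wy": 0, "wz": 0, "claw": 2},
  {"dx": 0, "dy": 4, "dz": 0.35, "wx": 0, "wy": 0, "wz": 0, "claw": 2},
  {"dx": 0, "dy": 2, "dz": 0.35, "wx": 0, "wy": 0, "wz": 0, "claw": 2},
  {"dx": 0, "dy": 2, "dz": 0.35, "wx": 0, "wy": 0, "wz": 0, "claw": 2},
], force=25)

```text
time_s: 44.68
tool_pos: [0.646, -0.1681, 0.1709]
ee_rot: [-1.568, 0.002, 0.012]
wrist_force: [0.7, 0.7, -2.5]
gripper_width: 0.0296
```

```bash
python3 - <<'E'
from h import *
f=grab_frame("wrist"); cv2.imwrite("pics/w22.png",f["pixels"][:,:,::-1])
held(); go(.442,-.304,.14,.006)
E
```

```text
held flange 5617 [ 0.6461 -0.1684] 90 61 0.015 zmed -0.02563593810055345 TCP [ 0.6441 -0.1684  0.1677] yaw 0.012 off in tool xz [ 2. -0.  0.]
d(cm) [-20.36   2.88 -13.31] w [-0.003  0.006 -0.007] | at [ 0.6441 -0.1684  0.1677] [-1.568  0.007  0.012] q [ 0.88  0.84 -1.06  1.55  0.76  1.22  1.26] F [-0.2 -0.  -1.7] w 0.0296 t 44.775
```

View pics/w22.png

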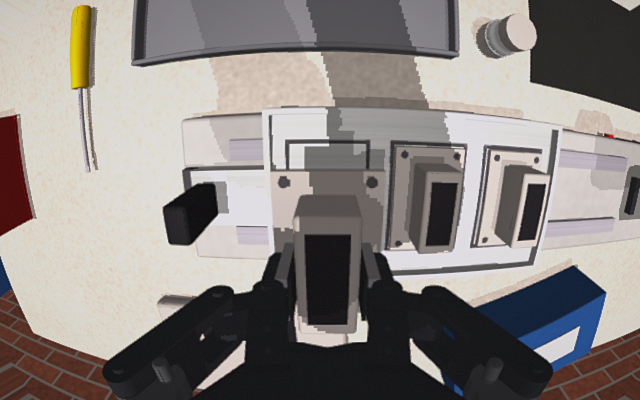

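Request:
apply_moves([
  {"dx": -3, "dy": 0, "dz": 0, "wx": 0, "wy": 0, "wz": 0, "claw": 2},
  {"dx": -7, "dy": 0, "dz": -2, "wx": 0, "wy": 0, "wz": 0, "claw": 2},
  {"dx": -11, "dy": 0, "dz": -5, "wx": 0, "wy": 0, "wz": 0, "claw": 2},
  {"dx": -15, "dy": 1, "dz": -8, "wx": 0, "wy": 0.005, "wz": 0, "claw": 2},
  {"dx": -19, "dy": 2, "dz": -11.5, "wx": 0, "wy": 0.005, "wz": 0, "claw": 2},
  {"dx": -20.4, "dy": 3, "dz": -13.3, "wx": 0, "wy": 0.005, "wz": 0, "claw": 2},
  {"dx": -20.4, "dy": 3, "dz": -13.3, "wx": 0, "wy": 0.005, "wz": 0, "claw": 2},
  {"dx": -20.4, "dy": 3, "dz": -13.3, "wx": 0, "wy": 0.005, "wz": 0, "claw": 2},
])

```text
time_s: 45.78
tool_pos: [0.4428, -0.3023, 0.1388]
ee_rot: [-1.566, 0.006, 0.009]
wrist_force: [-0.1, 0.4, -1.2]
gripper_width: 0.0296
```

```bash
python3 - <<'E'
from h import *
f=grab_frame("wrist"); cv2.imwrite("pics/w23.png",f["pixels"][:,:,::-1])
held(); go(.442,-.304,.038,.006)
E
```

```text
held flange 5539 [ 0.4448 -0.302 ] 91 61 0.008 zmed -0.026908944554309047 TCP [ 0.4433 -0.302   0.1392] yaw 0.01 off in tool xz [ 1.5 -0.   0. ]
d(cm) [-0.07 10.12 -0.23] w [-0.004  0.004 -0.006] | at [ 0.4433 -0.302   0.1392] [-1.567  0.006  0.01 ] q [ 1.39  0.71 -1.14  1.91  0.76  1.05  1.5 ] F [ 0.8 -0.1 -0.6] w 0.0299 t 45.875
```

View pics/w23.png

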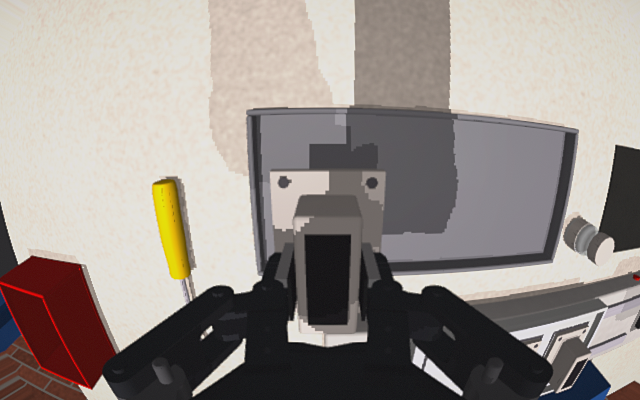

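Request:
apply_moves([
  {"dx": -0.2, "dy": 4, "dz": -0.2, "wx": -0.004, "wy": 0.003, "wz": -0.005, "claw": 2},
  {"dx": -0.2, "dy": 8, "dz": -0.2, "wx": -0.004, "wy": 0.003, "wz": -0.005, "claw": 2},
  {"dx": -0.2, "dy": 9.7, "dz": -0.2, "wx": -0.004, "wy": 0.003, "wz": -0.005, "claw": 2},
  {"dx": -0.2, "dy": 10.2, "dz": -0.2, "wx": -0.004, "wy": 0.003, "wz": -0.005, "claw": 2},
  {"dx": -0.2, "dy": 10.2, "dz": -0.2, "wx": -0.004, "wy": 0.003, "wz": -0.005, "claw": 2},
])

```text
time_s: 46.5
tool_pos: [0.442, -0.3034, 0.0383]
ee_rot: [-1.572, -0.001, 0.009]
wrist_force: [1.1, -0.4, -2.0]
gripper_width: 0.0297
```

Request:
apply_moves([
  {"dx": 0, "dy": 0.15, "dz": 0, "wx": 0, "wy": 0, "wz": 0, "claw": 2},
  {"dx": 0, "dy": 0.15, "dz": 0, "wx": 0, "wy": 0, "wz": 0, "claw": 4.5},
  {"dx": 0, "dy": 0.15, "dz": 0, "wx": 0, "wy": 0, "wz": 0, "claw": 4.5},
  {"dx": 0, "dy": -1, "dz": 0, "wx": 0, "wy": 0, "wz": 0, "claw": 4.5},
  {"dx": 0, "dy": -5, "dz": 0, "wx": 0, "wy": 0, "wz": 0, "claw": 4.5},
  {"dx": 0, "dy": -10, "dz": 0, "wx": 0, "wy": 0, "wz": 0, "claw": 5},
  {"dx": 0, "dy": -15, "dz": 0, "wx": 0, "wy": 0, "wz": 0, "claw": 5},
])

```text
time_s: 47.38
tool_pos: [0.4418, -0.303, 0.1904]
ee_rot: [-1.572, -0.001, 0.009]
wrist_force: [0.6, -0.4, -0.4]
gripper_width: 0.05
```

```bash
python3 - <<'E'
from h import *
wh(.443,-.303,z0=.005,tag="w24")
go(.645,-.083,.19,.0135)
E
```

```text
box 2205 ((array([ 0.4444, -0.3039]), 65, 31, np.float64(0.001)), array([ 0.4417, -0.3036,  0.0445]))
flange 2540 (array([ 0.445 , -0.3039]), 90, 60, np.float64(0.006))
d(cm) [20.17  0.7  21.87] w [ 0.006 -0.004  0.008] | at [ 0.4454 -0.3036  0.1966] [-1.576 -0.008  0.01 ] q [ 1.45  0.64 -1.22  1.87  0.68  1.11  1.56] F [2.8 0.8 3.4] w 0.0497 t 47.425
```

View pics/w24.png

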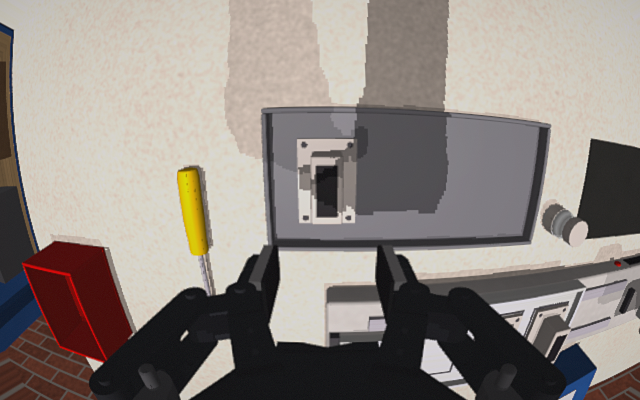

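Housing 1 is flat in the tray at (.445, -.304). Next is the middle one.

Request:
apply_moves([
  {"dx": 4, "dy": 0, "dz": 4, "wx": 0, "wy": 0, "wz": 0, "claw": 5},
  {"dx": 8, "dy": 0, "dz": 8, "wx": 0, "wy": 0, "wz": 0, "claw": 5},
  {"dx": 12, "dy": 0, "dz": 12, "wx": 0, "wy": 0, "wz": 0, "claw": 5},
  {"dx": 16, "dy": 0, "dz": 16, "wx": 0.003, "wy": -0.004, "wz": 0.004, "claw": 5},
  {"dx": 20, "dy": 0.5, "dz": 20.5, "wx": 0.005, "wy": -0.004, "wz": 0.007, "claw": 5},
  {"dx": 20.2, "dy": 0.7, "dz": 21.9, "wx": 0.005, "wy": -0.004, "wz": 0.007, "claw": 5},
  {"dx": 20.2, "dy": 0.7, "dz": 21.9, "wx": 0.005, "wy": -0.004, "wz": 0.007, "claw": 5},
  {"dx": 20.2, "dy": 0.7, "dz": 21.9, "wx": 0.005, "wy": -0.004, "wz": 0.007, "claw": 5},
])

```text
time_s: 48.42
tool_pos: [0.6446, -0.0851, 0.1899]
ee_rot: [-1.573, -0.0, 0.012]
wrist_force: [-0.7, -0.1, -0.2]
gripper_width: 0.0503
```

```bash
python3 - <<'E'
from h import *
wh(.645,-.083,z0=.054,tag="w25")
go(.644,-.0833,.085,.0135)
E
```

```text
box 3144 ((array([ 0.6447, -0.0836]), 66, 30, np.float64(0.032)), array([ 0.6414, -0.0835,  0.0935]))
flange 3526 (array([ 0.645 , -0.0709]), 90, 86, np.float64(0.011))
d(cm) [-0.07 10.5   0.25] w [ 0.002 -0.003  0.001] | at [ 0.6447 -0.0855  0.19  ] [-1.573e+00 -1.000e-03  1.100e-02] q [ 0.78  0.78 -1.08  1.59  0.73  1.22  1.14] F [-0.4 -0.6 -0.8] w 0.0499 t 48.475
```

View pics/w25.png

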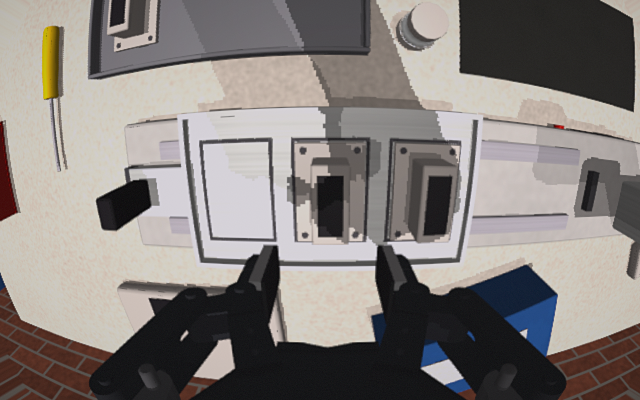

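Request:
apply_moves([
  {"dx": -0.1, "dy": 3, "dz": 0.2, "wx": 0, "wy": 0, "wz": 0, "claw": 5},
  {"dx": -0.1, "dy": 7, "dz": 0.2, "wx": 0, "wy": 0, "wz": 0, "claw": 5},
  {"dx": -0.1, "dy": 10.5, "dz": 0.2, "wx": 0, "wy": 0, "wz": 0, "claw": 5},
  {"dx": -0.1, "dy": 10.5, "dz": 0.2, "wx": 0, "wy": 0, "wz": 0, "claw": 5},
  {"dx": -0.1, "dy": 10.5, "dz": 0.2, "wx": 0, "wy": 0, "wz": 0, "claw": 2},
  {"dx": -0.1, "dy": 10.5, "dz": 0.2, "wx": 0, "wy": 0, "wz": 0, "claw": 2},
  {"dx": -0.1, "dy": 10.5, "dz": 0.2, "wx": 0, "wy": 0, "wz": 0, "claw": 2},
  {"dx": -0.1, "dy": 8.4, "dz": 0.2, "wx": 0, "wy": 0, "wz": 0, "claw": 2},
  {"dx": -0.1, "dy": 4, "dz": 0.2, "wx": 0, "wy": 0, "wz": 0, "claw": 2},
  {"dx": -0.1, "dy": 2, "dz": 0.2, "wx": 0, "wy": 0, "wz": 0, "claw": 2},
  {"dx": -0.1, "dy": 2, "dz": 0.2, "wx": 0, "wy": 0, "wz": 0, "claw": 2},
], force=25)

```text
time_s: 49.85
tool_pos: [0.6448, -0.0834, 0.1721]
ee_rot: [-1.574, -0.004, 0.011]
wrist_force: [-0.3, -1.1, -2.6]
gripper_width: 0.0295
```

```bash
python3 - <<'E'
from h import *
held(); go(.441,-.2075,.14,.006)
E
```

```text
held flange 5635 [ 0.6456 -0.0837] 91 61 0.007 zmed -0.0258713771593089 TCP [ 0.6437 -0.0838  0.1702] yaw 0.011 off in tool xz [1.9 0.  0.1]
d(cm) [-20.41   3.03 -12.14] w [0.003 0.005 0.001] | at [ 0.6437 -0.0838  0.1702] [-1.574e+00 -1.000e-03  1.100e-02] q [ 0.77  0.8  -1.06  1.61  0.75  1.19  1.13] F [ 0.2 -0.4 -1.5] w 0.0291 t 49.9
```

Request:
apply_moves([
  {"dx": -3, "dy": 0, "dz": -1, "wx": 0, "wy": 0, "wz": 0, "claw": 2},
  {"dx": -7, "dy": 0, "dz": -3, "wx": 0, "wy": 0, "wz": 0, "claw": 2},
  {"dx": -11, "dy": 0, "dz": -6, "wx": 0, "wy": 0, "wz": 0, "claw": 2},
  {"dx": -15, "dy": 1, "dz": -9, "wx": 0, "wy": 0.005, "wz": 0, "claw": 2},
  {"dx": -19, "dy": 2, "dz": -11, "wx": 0.003, "wy": 0.005, "wz": 0, "claw": 2},
  {"dx": -20.4, "dy": 3, "dz": -12.1, "wx": 0.003, "wy": 0.005, "wz": 0, "claw": 2},
  {"dx": -20.4, "dy": 3, "dz": -12.1, "wx": 0.003, "wy": 0.005, "wz": 0, "claw": 2},
  {"dx": -20.4, "dy": 3, "dz": -12.1, "wx": 0.003, "wy": 0.005, "wz": 0, "claw": 2},
])

```text
time_s: 50.9
tool_pos: [0.4426, -0.2061, 0.1407]
ee_rot: [-1.57, -0.003, 0.007]
wrist_force: [1.2, -0.4, -0.9]
gripper_width: 0.0293
```

```bash
python3 - <<'E'
from h import *
f=grab_frame("wrist"); cv2.imwrite("pics/w26.png",f["pixels"][:,:,::-1])
held(); go(.441,-.2075,.038,.006)
E
```

```text
held flange 5622 [ 0.4434 -0.2059] 91 61 0.008 zmed -0.027686513639664123 TCP [ 0.4428 -0.2058  0.1409] yaw 0.008 off in tool xz [ 0.6  0.  -0.1]
d(cm) [-0.22 10.29 -0.17] w [-0.001  0.002  0.003] | at [ 0.4428 -0.2058  0.1409] [-1.57  -0.003  0.008] q [ 1.3   0.63 -1.18  2.03  0.72  0.98  1.33] F [ 0.3  0.  -1.7] w 0.0293 t 51.0
```

View pics/w26.png

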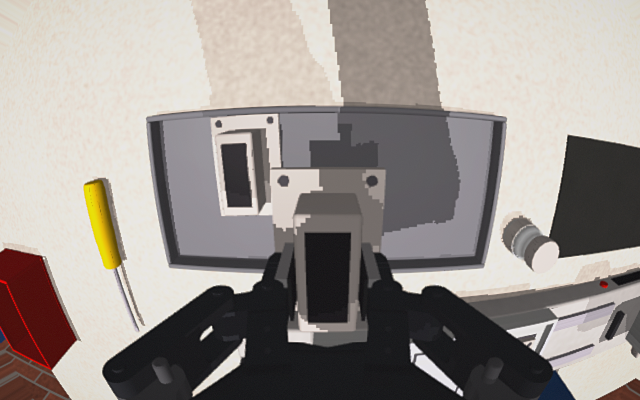

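Request:
apply_moves([
  {"dx": -0.2, "dy": 4, "dz": -0.17, "wx": 0, "wy": 0.002, "wz": 0, "claw": 2},
  {"dx": -0.2, "dy": 8, "dz": -0.17, "wx": 0, "wy": 0.002, "wz": 0, "claw": 2},
  {"dx": -0.2, "dy": 9.8, "dz": -0.17, "wx": 0, "wy": 0.002, "wz": 0, "claw": 2},
  {"dx": -0.2, "dy": 10.3, "dz": -0.17, "wx": 0, "wy": 0.002, "wz": 0, "claw": 2},
  {"dx": -0.2, "dy": 10.4, "dz": -0.17, "wx": 0, "wy": 0.002, "wz": 0, "claw": 2},
  {"dx": -0.2, "dy": 10.4, "dz": -0.17, "wx": 0, "wy": 0.002, "wz": 0, "claw": 2},
])

```text
time_s: 51.75
tool_pos: [0.4423, -0.2077, 0.0379]
ee_rot: [-1.571, -0.005, 0.006]
wrist_force: [-0.1, -0.8, -0.8]
gripper_width: 0.0294
```

Request:
apply_moves([
  {"dx": 0, "dy": 0, "dz": 0, "wx": 0, "wy": 0, "wz": 0, "claw": 4.5},
  {"dx": 0, "dy": 0, "dz": 0, "wx": 0, "wy": 0, "wz": 0, "claw": 4.5},
  {"dx": 0, "dy": -1, "dz": 0, "wx": 0, "wy": 0, "wz": 0, "claw": 4.5},
  {"dx": 0, "dy": -5, "dz": 0, "wx": 0, "wy": 0, "wz": 0, "claw": 4.5},
  {"dx": 0, "dy": -10, "dz": 0, "wx": 0, "wy": 0, "wz": 0, "claw": 5},
  {"dx": 0, "dy": -15, "dz": 0, "wx": 0, "wy": 0, "wz": 0, "claw": 5},
  {"dx": 0, "dy": -15, "dz": 0, "wx": 0, "wy": 0, "wz": 0, "claw": 5},
])

```text
time_s: 52.62
tool_pos: [0.4439, -0.2082, 0.1918]
ee_rot: [-1.575, -0.011, 0.006]
wrist_force: [-0.1, -1.0, 0.1]
gripper_width: 0.0501
```

```bash
python3 - <<'E'
from h import *
wh(.443,-.207,z0=.005,tag="w27")
wh(.45,-.303,z0=.005)
go(.644,.002,.19,.0135)
E
```

```text
box 2295 ((array([ 0.4327, -0.2274]), 87, 69, np.float64(-0.001)), array([ 0.4398, -0.2089,  0.0445]))
flange 3887 (array([ 0.4357, -0.2196]), 105, 85, np.float64(0.001))
box 2063 ((array([ 0.4208, -0.2756]), 62, 31, np.float64(0.039)), array([ 0.4192, -0.2748,  0.0445]))
flange 1358 (array([ 0.4272, -0.3016]), 107, 74, np.float64(1.571))
d(cm) [20.39 -0.09 20.9 ] w [ 0.002 -0.008  0.005] | at [ 0.4413 -0.2081  0.1884] [-1.572 -0.005  0.006] q [ 1.37  0.57 -1.26  1.99  0.63  1.05  1.4 ] F [ 0.3  0.4 -1.1] w 0.0498 t 52.725
```

View pics/w27.png

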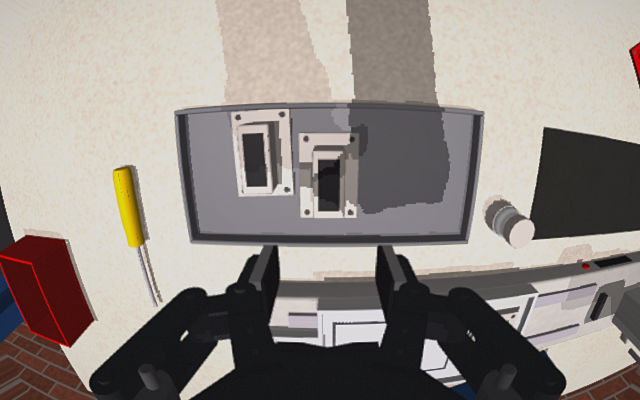

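The first housing was knocked aside inside the tray, to about (.42, -.275). It still looks flat there, so I'll check it at the end. Next is the third one.

Request:
apply_moves([
  {"dx": 4, "dy": 0, "dz": 4, "wx": 0, "wy": 0, "wz": 0, "claw": 5},
  {"dx": 8, "dy": 0, "dz": 8, "wx": 0, "wy": 0, "wz": 0, "claw": 5},
  {"dx": 12, "dy": 0, "dz": 12, "wx": 0, "wy": 0, "wz": 0, "claw": 5},
  {"dx": 16, "dy": 0, "dz": 16, "wx": 0.002, "wy": -0.004, "wz": 0.004, "claw": 5},
  {"dx": 20, "dy": 0, "dz": 20, "wx": 0.002, "wy": -0.008, "wz": 0.005, "claw": 5},
  {"dx": 20.3, "dy": 0, "dz": 20.9, "wx": 0.002, "wy": -0.008, "wz": 0.005, "claw": 5},
  {"dx": 20.3, "dy": 0, "dz": 20.9, "wx": 0.002, "wy": -0.008, "wz": 0.005, "claw": 5},
  {"dx": 20.3, "dy": 0, "dz": 20.9, "wx": 0.002, "wy": -0.008, "wz": 0.005, "claw": 5},
])

```text
time_s: 53.72
tool_pos: [0.6421, -0.0, 0.1881]
ee_rot: [-1.572, 0.002, 0.012]
wrist_force: [0.2, 0.0, -0.2]
gripper_width: 0.0497
```

```bash
python3 - <<'E'
from h import *
wh(.644,.002,z0=.054,tag="w28")
go(.643,.002,.085,.0135)
f=grab_frame("top"); cv2.imwrite("pics/t28.png",cv2.resize(f["pixels"][160:250,330:490,::-1],None,fx=4,fy=4))
P=world(f); x,y,z=P[...,0],P[...,1],P[...,2]
m=(abs(x-.42)<.06)&(y>-.33)&(y<-.245)&(z>.036)&(z<.052); print("box",m.sum(),rect(P[m][:,:2]),np.percentile(P[m][:,2],[5,50,95]))
m=(abs(x-.44)<.068)&(y>-.355)&(y<-.241)&(z>.0085)&(z<.014); print("flange",m.sum(),rect(P[m][:,:2]),np.percentile(P[m][:,2],[5,50,95]))
E
```

```text
box 3087 ((array([0.6434, 0.0027]), 66, 30, np.float64(0.025)), array([0.6405, 0.0027, 0.0935]))
flange 4359 (array([0.6376, 0.0126]), 106, 80, np.float64(0.011))
d(cm) [ 0.08 10.34  0.25] w [ 0.001 -0.002 -0.001] | at [ 6.423e-01 -4.000e-04  1.884e-01] [-1.572e+00  1.000e-03  1.100e-02] q [ 0.66  0.77 -1.07  1.61  0.71  1.2   1.02] F [ 0.2 -0.5  0.3] w 0.0499 t 53.775
box 212 (array([ 0.4179, -0.2748]), 65, 31, np.float64(0.058)) [0.03935075 0.04521094 0.04966393]
flange 169 (array([ 0.4331, -0.2732]), 116, 61, np.float64(0.038)) [0.00891667 0.01088087 0.01361439]
```

View pics/t28.png

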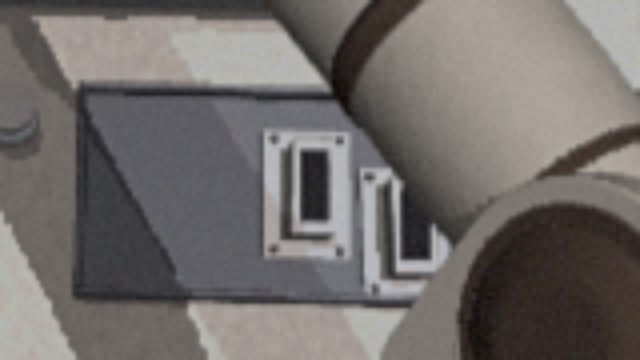

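View pics/w28.png

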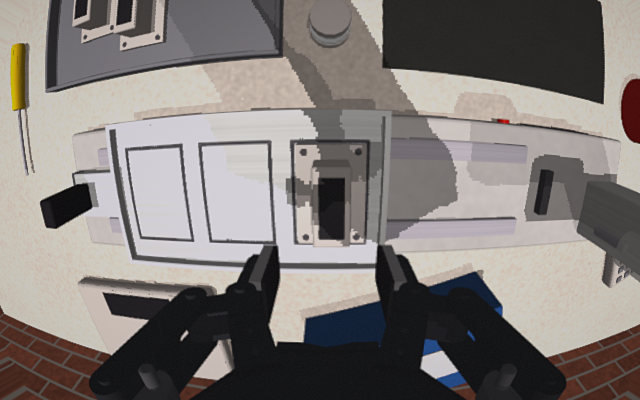

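Request:
apply_moves([
  {"dx": 0, "dy": 3, "dz": 0.28, "wx": 0, "wy": 0, "wz": 0, "claw": 5},
  {"dx": 0, "dy": 7, "dz": 0.28, "wx": 0, "wy": 0, "wz": 0, "claw": 5},
  {"dx": 0, "dy": 10.3, "dz": 0.28, "wx": 0, "wy": 0, "wz": 0, "claw": 5},
  {"dx": 0, "dy": 10.3, "dz": 0.28, "wx": 0, "wy": 0, "wz": 0, "claw": 5},
  {"dx": 0, "dy": 10.3, "dz": 0.28, "wx": 0, "wy": 0, "wz": 0, "claw": 2},
  {"dx": 0, "dy": 10.3, "dz": 0.28, "wx": 0, "wy": 0, "wz": 0, "claw": 2},
  {"dx": 0, "dy": 10.3, "dz": 0.28, "wx": 0, "wy": 0, "wz": 0, "claw": 2},
  {"dx": 0, "dy": 8.4, "dz": 0.28, "wx": 0, "wy": 0, "wz": 0, "claw": 2},
  {"dx": 0, "dy": 4, "dz": 0.28, "wx": 0, "wy": 0, "wz": 0, "claw": 2},
  {"dx": 0, "dy": 2, "dz": 0.28, "wx": 0, "wy": 0, "wz": 0, "claw": 2},
  {"dx": 0, "dy": 2, "dz": 0.28, "wx": 0, "wy": 0, "wz": 0, "claw": 2},
], force=25)

```text
time_s: 55.2
tool_pos: [0.6435, 0.0026, 0.1707]
ee_rot: [-1.572, -0.003, 0.011]
wrist_force: [0.2, -0.3, -2.2]
gripper_width: 0.0296
```

```bash
python3 - <<'E'
from h import *
held(); go(.442,-.112,.14,.006)
E
```

```text
held flange 5625 [0.6438 0.0025] 90 61 0.007 zmed -0.02657549139997009 TCP [0.6425 0.0022 0.1689] yaw 0.011 off in tool xz [ 1.3 -0.   0.3]
d(cm) [-20.18   2.9  -11.19] w [0.002 0.005 0.   ] | at [0.6425 0.0022 0.1689] [-1.573 -0.     0.011] q [ 0.64  0.79 -1.05  1.62  0.73  1.17  1.  ] F [-0.9 -1.2 -2.1] w 0.0295 t 55.25
```

Request:
apply_moves([
  {"dx": -3, "dy": 0, "dz": -2, "wx": 0, "wy": 0, "wz": 0, "claw": 2},
  {"dx": -7, "dy": 0, "dz": -4, "wx": 0, "wy": 0, "wz": 0, "claw": 2},
  {"dx": -11, "dy": 0, "dz": -6.5, "wx": 0, "wy": 0, "wz": 0, "claw": 2},
  {"dx": -15, "dy": 1, "dz": -9, "wx": 0, "wy": 0.005, "wz": 0, "claw": 2},
  {"dx": -19, "dy": 2, "dz": -11, "wx": 0.002, "wy": 0.005, "wz": 0, "claw": 2},
  {"dx": -20.2, "dy": 2.9, "dz": -11.2, "wx": 0.002, "wy": 0.005, "wz": 0, "claw": 2},
  {"dx": -20.2, "dy": 2.9, "dz": -11.2, "wx": 0.002, "wy": 0.005, "wz": 0, "claw": 2},
  {"dx": -20.2, "dy": 2.9, "dz": -11.2, "wx": 0.002, "wy": 0.005, "wz": 0, "claw": 2},
])

```text
time_s: 56.25
tool_pos: [0.4432, -0.1112, 0.1404]
ee_rot: [-1.569, -0.002, 0.007]
wrist_force: [-0.2, -0.7, -2.1]
gripper_width: 0.0292
```

```bash
python3 - <<'E'
from h import *
f=grab_frame("wrist"); cv2.imwrite("pics/w29.png",f["pixels"][:,:,::-1])
held(); go(.442,-.112,.038,.006)
E
```

```text
held flange 5622 [ 0.4436 -0.1111] 91 61 0.021 zmed -0.028263805719961663 TCP [ 0.4434 -0.1111  0.1406] yaw 0.007 off in tool xz [ 0.2  0.  -0. ]
d(cm) [-0.16 10.26 -0.1 ] w [-0.001  0.001  0.002] | at [ 0.4434 -0.1111  0.1406] [-1.57  -0.002  0.007] q [ 1.15  0.57 -1.19  2.1   0.68  0.93  1.16] F [ 0.2  0.1 -2.4] w 0.0297 t 56.35
```

View pics/w29.png

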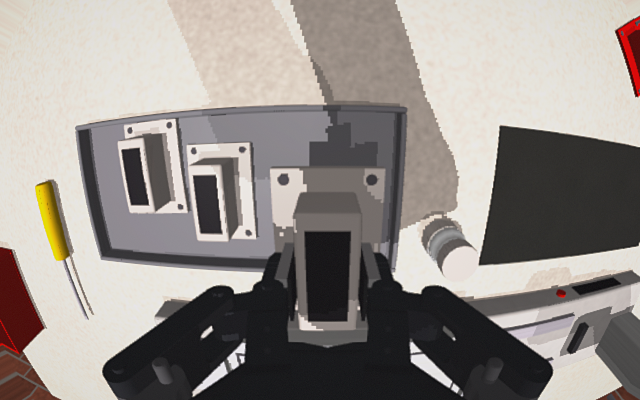

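Request:
apply_moves([
  {"dx": -0.1, "dy": 4, "dz": -0.1, "wx": 0, "wy": 0, "wz": 0, "claw": 2},
  {"dx": -0.1, "dy": 8, "dz": -0.1, "wx": 0, "wy": 0, "wz": 0, "claw": 2},
  {"dx": -0.1, "dy": 9.8, "dz": -0.1, "wx": 0, "wy": 0, "wz": 0, "claw": 2},
  {"dx": -0.1, "dy": 10.3, "dz": -0.1, "wx": 0, "wy": 0, "wz": 0, "claw": 2},
  {"dx": -0.1, "dy": 10.4, "dz": -0.1, "wx": 0, "wy": 0, "wz": 0, "claw": 2},
  {"dx": -0.1, "dy": 10.4, "dz": -0.1, "wx": 0, "wy": 0, "wz": 0, "claw": 2},
])

```text
time_s: 57.1
tool_pos: [0.4425, -0.1108, 0.038]
ee_rot: [-1.571, -0.001, 0.009]
wrist_force: [-8.0, 0.7, 16.9]
gripper_width: 0.0295
```

Request:
apply_moves([
  {"dx": 0, "dy": 0, "dz": 0, "wx": 0, "wy": 0, "wz": 0, "claw": 4.5},
  {"dx": 0, "dy": 0, "dz": 0, "wx": 0, "wy": 0, "wz": 0, "claw": 4.5},
  {"dx": 0, "dy": -1, "dz": 0, "wx": 0, "wy": 0, "wz": 0, "claw": 4.5},
  {"dx": 0, "dy": -5, "dz": 0, "wx": 0, "wy": 0, "wz": 0, "claw": 4.5},
  {"dx": 0, "dy": -10, "dz": 0, "wx": 0, "wy": 0, "wz": 0, "claw": 5},
  {"dx": 0, "dy": -16, "dz": 0, "wx": 0, "wy": 0, "wz": 0, "claw": 5},
  {"dx": 0, "dy": -20, "dz": 4, "wx": 0, "wy": 0, "wz": 0, "claw": 5},
  {"dx": 0, "dy": -20, "dz": 10, "wx": 0, "wy": 0, "wz": 0, "claw": 5},
  {"dx": 0, "dy": -20, "dz": 16, "wx": 0, "wy": 0, "wz": 0, "claw": 5},
  {"dx": 0, "dy": -20, "dz": 22, "wx": 0, "wy": 0, "wz": 0, "claw": 5},
  {"dx": 0, "dy": -20, "dz": 27, "wx": 0, "wy": 0, "wz": 0, "claw": 5},
  {"dx": 0, "dy": -20, "dz": 27, "wx": 0, "wy": 0, "wz": 0, "claw": 5},
])

```text
time_s: 58.6
tool_pos: [0.4386, 0.1652, 0.2393]
ee_rot: [-1.568, -0.002, 0.019]
wrist_force: [-0.3, -1.0, -1.0]
gripper_width: 0.0499
```

```bash
cat > fin.py <<'E'
from h import *
import sys
f=grab_frame("top"); cv2.imwrite(f"pics/{sys.argv[1]}.png",f["pixels"][:,:,::-1])
f2=grab_frame("side"); cv2.imwrite(f"pics/{sys.argv[1]}s.png",cv2.resize(f2["pixels"][120:260,200:400,::-1],None,fx=3.5,fy=3.5))
P=world(f); x,y,z=P[...,0],P[...,1],P[...,2]
b=((x>.36)&(x<.53)&(y>-.38)&(y<-.04)&(z>.037)&(z<.053)).astype(np.uint8)
n,l,st,c=cv2.connectedComponentsWithStats(b)
for i in range(1,n):
    if st[i,4]>60:
        q=P[l==i]; cf,*_=np.linalg.lstsq(np.c_[q[:,:2],np.ones(len(q))],q[:,2],rcond=None)
        print("box",st[i,4],rect(q[:,:2]),"z",np.median(q[:,2]).round(4),"tilt",cf[:2].round(3))
hp=P[(abs(x-.647)<.03)&(abs(y+.273)<.03)&(z>.114)&(z<.124)]; print("handle",len(hp), len(hp)>10 and rect(hp[:,:2]))
go(.44,-.2,.3)
E
python3 fin.py t30
```

```text
box 252 (array([ 0.4428, -0.1087]), 68, 28, np.float64(0.017)) z 0.0454 tilt [-0.011 -0.006]
box 265 (array([ 0.4429, -0.2058]), 67, 30, np.float64(-0.003)) z 0.0453 tilt [ 0.019 -0.008]
box 278 (array([ 0.418 , -0.2746]), 65, 31, np.float64(0.05)) z 0.0452 tilt [ 0.009 -0.015]
handle 83 (array([ 0.6471, -0.2709]), 29, 20, np.float64(-0.026))
d(cm) [ -0.38  -6.16 -35.99] w [-1.000e-03  3.139e+00  1.000e-03] | at [0.4396 0.1599 0.2382] [-1.571e+00 -1.000e-03  1.200e-02] q [ 0.66  0.41 -1.29  1.98  0.45  1.08  0.76] F [ 0.4 -1.4 -0.1] w 0.0499 t 58.7
```

View pics/t30.png

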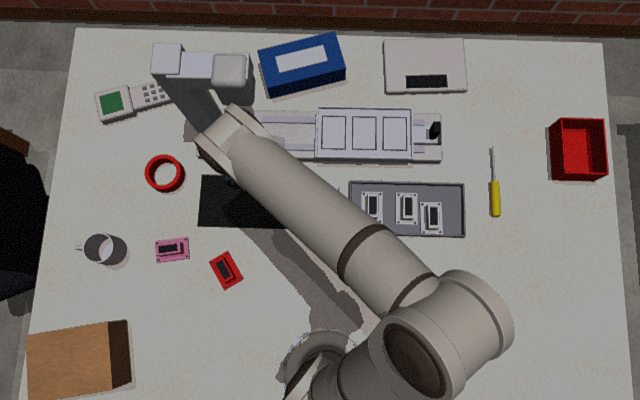

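View pics/t30s.png

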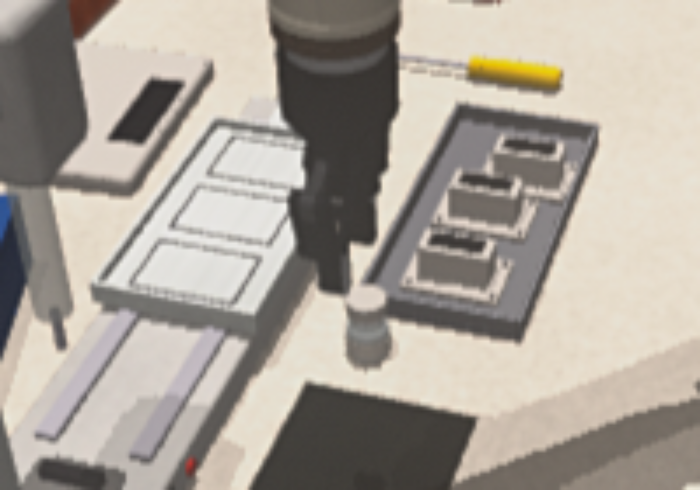

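```bash
python3 -c "
from bench import *
print(hand_in())"
```

```text
the job is handed in; nothing more can be done
None
```

I did the whole job in order, finishing at about 59 s on the robot's clock, and handed it in; no verdict is reported.

- **Carriage out:** I pulled the empty carriage to its loading stop.
- **Loading:** I set all three white housings from the mat in the outlines at 25 N grip and left the pink and red look-alikes alone.
- **Dispensing:** I slid the carriage at about 0.05 m/s to the work stop, held it there about 4 s, and brought it back to the loading stop at the same speed. I kept hold of the handle throughout the wait.
- **Unloading:** I moved all three housings into the grey tray.

**Last checks:**
- **Housings:** they lie flat and upright on the tray floor, with box tops at 45 mm as expected and no clear tilt.
- **Carriage:** the handle reads the same position as when it was at the loading stop.
- **Robot:** the arm is clear of everything.

**One disagreement:** the first housing I put in the tray was knocked aside while the arm was away, by about 27 mm along x and 29 mm along y. It still lies flat and clear of its neighbour by about 9 mm, but only about 1 mm from the near wall. I left it there.

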